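# Clamp the chopping board with the lever bolt

## Task

The chopping board is lying loose under its counter clamp. Using the upright lever, screw the clamp bolt down until it sits snug on the board, firm but not forced, and then fold the lever down flat to lock it. Do not overtighten it, shift the board or disturb the kitchen things around it, and let go when done.

Things in the scene. Friction and masses are not known exactly. Their poses are not given: they have to be found in the camera images.
- bracket: Aluminium clamp bracket screwed to the counter, does not move. Origin on the counter straight below the bolt axis; z up. A column 26 x 44 mm stands 65 to 91 mm along its +x; from it an arm 36 mm wide reaches back (-x) to the bolt over the board, its top 78 mm above the counter. The round boss (42 mm across) that the bolt goes through has its top 84 mm above the counter.
- bolt: Steel clamp bolt, vertical, in the bracket's boss, with a round head 32 mm across (its top 1 mm below the origin). Origin on the bolt axis at the lever's hinge, about 98 to 112 mm above the counter. x is along the hinge pin; y (level) points to the side the lever folds down to; z up. Clockwise seen from above screws it down, 4 mm per rad; the head is rubber-bushed, so it gives some 0.05 to 0.1 rad under torque and springs back by that when let go.
- boss_top (a point): Centre of the boss's top, on the bolt axis. On the bolt's feel: its 32 mm rubber foot is worn by an unknown amount (3 mm either way), so poses do not tell where it meets the board: 0.8 to 3.6 rad on. Free turning takes about 0.11 N m; after the touch the torque climbs: 0.18 to 0.26 N m is snug, from 0.32 too tight.
- lever (a joint): Fold angle of the lever, rad: 0 standing straight up (open, as at the start), 1.5 folded down level on its stop (closed). It stays where it is left; folding takes about 0.12 to 0.2 N m about its hinge, and its cam presses the foot a further 0.45 mm down.
- lever_grip (a point): Centre of the lever's flat grip, 43 mm from the hinge along the lever. The lever is a flat steel blade, 9 mm thick (along the bolt's y while upright), 22 mm wide (along the bolt's x) from 19 to 67 mm from the hinge, 16 mm wide below that.
- lever_tip (a point): Free end of the lever, 67 mm from the hinge.
- board: Wooden chopping board, 200 x 270 x 22 mm, lying loose on the counter under the bolt. Origin at the centre of its underside.
- bowl: White bowl, 100 mm across, 45 mm high, standing on the board. A bystander.
- tin: Steel spice jar, 54 mm across, 65 mm high, beside the bracket. A bystander.
- mill: Dark wooden pepper mill, 48 mm across, 105 mm high, beside the bracket. A bystander.
- ladle: Steel spoon, 190 mm long, lying on the counter. A bystander.
Things that resemble listed ones, but are neither listed nor needed, are in the scene too. Leave any green, pink or purple look-alike of the bracket alone.

How it is judged:
By the outcome, as a careful person would: the job done as asked, in the order asked, and still so for the second after the job is handed in, with the robot touching nothing.
It also fails if it takes over 70 s, if anything falls off the work surface, if the arm or the gripper's body presses on something with over 40 N, if the wrist force passes 120 N, or if a joint passes its speed limit or range.

## Robot

A 6-joint arm with a two-finger parallel gripper is mounted at the origin on the work surface. World frame = base frame: x ahead of the robot, y to its left, z up, the work surface at z = 0. Lengths are in m, angles in degrees, forces in N, time in s.
With the tool pointing down it reaches from about 0.35 to 0.875 m from the base axis. Payload 4.2 kg.
Tool frame: the origin (TCP) lies between the finger pads; the fingertips stand 14 mm ahead of it and the grasp point (between the pads) lies 5 mm behind it (r.tcp_to_tips is the distance from the TCP to the fingertips, in m); y points along the fingers, x is the direction in which the jaws open and shut, and the axes are right-handed (so a half turn about y gives the same grasp; the last joint's range is limited). The gripper opens to 87 mm and grips with 3 to 60 N. Pads are 19 mm wide; open, the fingers measure 117 mm over their backs; the gripper's body (75 mm by 190 mm) begins 51 mm behind the grasp point.
Start: joints at [82.483, 22.042, 0.453, 0, -68.411, -14.817], TCP at [0.237, 0.578, 0.203] pointing down, gripper open.
Joint ranges: [-179.83, 179.83], [-69.29, 118.12], [-61.27, 80.66], [-181.25, 117.63], [-171.15, -9.14], [-177.46, 177.46]. Speed limits (degrees/s): [159.86, 159.86, 180, 180, 180, 180].

## Interface

Orientations are given as a 3x3 rotation matrix whose columns are the frame's x, y, z axes.
In Python, from station import sense, optics, ticket, r gives the robot as it stands.
- The arm moves only by the tool carry_out, never from a script. Its argument "steps" is a list that holds one entry, the list of rows, each a list of 6 numbers: the shift along the world's x, y, z in cm, then the turn, a rotation vector about the world's x, y, z in rad. A call has 1 to 20 rows; each row is the pose to reach, as a shift and turn from the pose commanded when the call began; what a row does not reach only later rows make up. A row lasts 1/8 s, in which the tool goes at most 62.5 mm and 10.7 degrees, less where a joint would pass 70% of its speed; a pose out of reach is approached as far as the arm can. A call with a gripper value outside its range is refused whole. "fingers" is the closure in counts, from 0 (fully open) to 255 (shut), set as the call begins (left out, the last holds). The fingers move at their own pace and stop on an object; the grip force is fixed at half the most. Time passes only in rows, so rows that repeat a pose let the fingers close. It gives the time, the measured TCP pose, the force and the opening at its end, in the units of the state.
- sense(): the state, without advancing time (a new reading comes with each control period).
- optics.capture(name): name is "scene" or "side" or "wrist"; returns a dict with "image" (480x640x3 uint8, red, green, blue), "fov_y" (degrees; the focal length in pixels is half the picture's height over the tangent of half this angle, whatever the lens; pixels are square), "cx", "cy" (the principal point, pixels), "k1" (the pictures are not rectified: a ray, as slopes to the right and down, at radius r is drawn at 1 + k1 r^2 times it, then the intrinsics apply), "rvec" (rotation vector, rad) and "tvec" (3), from world to camera coordinates, as OpenCV has them. Camera axes: x right, y down, z forward; pixel columns grow to the right and rows downward; lengths in m; the calibration is good to about 2 mm. A picture is of the moment at which its call begins. There is no depth.
- ticket.finish_job(): hands the job in, once; it reports no verdict.
The state is a dict: "time_s": time; "joints": joint angles; "joint_velocities": joint speeds; "effort": joint torques, N m; "tcp_pos": TCP position; "ee_rot": TCP orientation; "wrist_force": force on the tool from outside, world axes, zero at the start; "moment": the same for the moment, N m; "gripper_width": opening from 0.0 (shut) to 1.0 (fully open).
Only numpy, scipy, OpenCV 4.12 (cv2) and the standard library are available. Lean on these libraries where they do the work, as an engineer would, in place of code of your own. Each camera call takes 0.05 s, during which the arm holds its last target.

## Working session

There is one attempt and no reset: what is moved stays moved. The work goes in short steps, Python scripts to look and compute and a tool call to move; the robot and the scene stay as the last step left them, time stands still between calls to the robot, and variables do not carry over. Pictures are saved under pics/ and viewed, and the job is handed in when it is done.

Besides the shell and the picture viewer there is one more tool, called after "Call:" as a command line: name --argument value ..., lists and objects as JSON in quotes. carry_out: Moves the arm, as the interface text tells. Its arguments: {"type":"object","properties":{"steps":{"type":"array","items":{"type":"array","items":{"type":"array","items":{"type":"number"}}}},"fingers":{"type":"number"}},"required":["steps"]}

```bash
ls; mkdir -p pics
cat > h.py <<'E'
import numpy as np, cv2
from station import sense, optics, ticket, r
def cap(n,f=None):
    c=optics.capture(n)
    if f: cv2.imwrite('pics/'+f,c['image'][:,:,::-1])
    return c
def save(c,f,crop=None,s=1):
    im=c['image'][:,:,::-1]
    if crop: x0,y0,x1,y1=crop; im=im[y0:y1,x0:x1]
    im=cv2.resize(im,None,fx=s,fy=s,interpolation=cv2.INTER_CUBIC)
    cv2.imwrite('pics/'+f,im)
def KRT(c):
    f=240/np.tan(np.radians(c['fov_y'])/2)
    K=np.array([[f,0,c['cx']],[0,f,c['cy']],[0,0,1.]])
    return K,np.array([c['k1'],0,0,0,0.]),np.array(c['rvec'],float).reshape(3),np.array(c['tvec'],float).reshape(3)
def proj(c,P):
    K,d,rv,t=KRT(c); return cv2.projectPoints(np.array(P,float).reshape(-1,3),rv,t,K,d)[0].reshape(-1,2)
def ray(c,px):
    K,d,rv,t=KRT(c); R=cv2.Rodrigues(rv)[0]
    u=cv2.undistortPoints(np.array(px,float).reshape(-1,1,2),K,d).reshape(2)
    v=R.T@np.array([u[0],u[1],1]); return -R.T@t, v/np.linalg.norm(v)
def atz(c,px,z):
    o,v=ray(c,px); return o+v*(z-o[2])/v[2]
def tri(L):
    A=np.zeros((3,3));b=np.zeros(3)
    for c,px in L:
        o,v=ray(c,px);M=np.eye(3)-np.outer(v,v);A+=M;b+=M@o
    x=np.linalg.solve(A,b)
    return x,[np.linalg.norm((np.eye(3)-np.outer(ray(c,p)[1],ray(c,p)[1]))@(x-ray(c,p)[0])) for c,p in L]
E
python3 - <<'E'
from h import *
import pickle
d={n:cap(n,n+'0.png') for n in("scene","side","wrist")}
pickle.dump(d,open('c0.pkl','wb'))
print(sense()); print(r, [x for x in dir(r) if x[0]!='_'])
for n in d: print(n,{k:v for k,v in d[n].items() if k!='image'})
E
```

```text
pics
{'time_s': 0.15, 'joints': array([ 8.24827082e+01,  2.20814877e+01,  4.00412540e-01, -1.85158968e-02,
       -6.84116616e+01, -1.48161103e+01]), 'joint_velocities': array([-0.09159219, -0.15768422,  0.29177399,  0.09884826, -0.00232332,
       -0.02027159]), 'effort': array([ 2.77012787e-04, -3.91052127e+01,  1.87587494e+01,  4.22234282e+00,
        1.24016474e-02, -1.41244918e-04]), 'tcp_pos': array([0.23731825, 0.5776905 , 0.20212539]), 'ee_rot': array([[-3.80105259e-01, -5.09657915e-04,  9.24943097e-01],
       [-9.24941781e-01, -1.56532079e-03, -3.80105581e-01],
       [ 1.64155648e-03, -9.99998645e-01,  1.23582767e-04]]), 'wrist_force': array([0.46826255, 0.17078679, 0.04662634]), 'moment': array([-0.01720546, -0.00095606, -0.01867289]), 'gripper_width': 0.9970087099933007}
<Robot object at 0x7f6fe895be00> ['PlanningError', 'tcp_to_tips']
scene {'fov_y': 51.140084388646564, 'cx': 315.5538236348435, 'cy': 238.70056811392246, 'k1': -0.1452578905423043, 'rvec': array([ 1.84544797,  1.8269313 , -0.65415737]), 'tvec': array([-0.07295511, -0.26111195,  1.36282557])}
side {'fov_y': 50.137891987210516, 'cx': 313.61610788967, 'cy': 235.2305660196253, 'k1': -0.043791076253975554, 'rvec': array([ 2.39434185, -0.36991647,  0.16574869]), 'tvec': array([-0.37846759,  0.24614705,  1.03712572])}
wrist {'fov_y': 66.45608104036974, 'cx': 319.93963735956225, 'cy': 243.90140683858974, 'k1': -0.01235496210286195, 'rvec': array([-1.65565293,  2.46962815,  0.33064   ]), 'tvec': array([ 0.62396054, -0.0308314 ,  0.38867126])}
```

View pics/scene0.png

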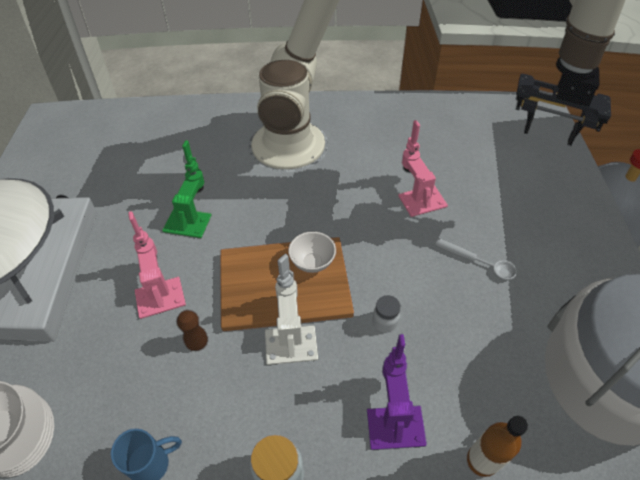

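View pics/side0.png

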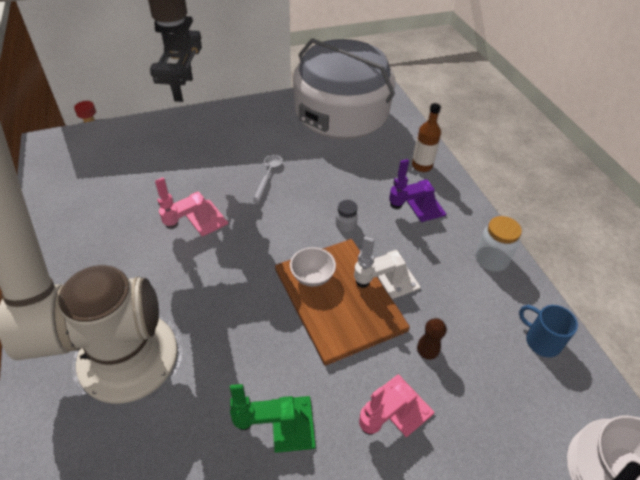

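View pics/wrist0.png

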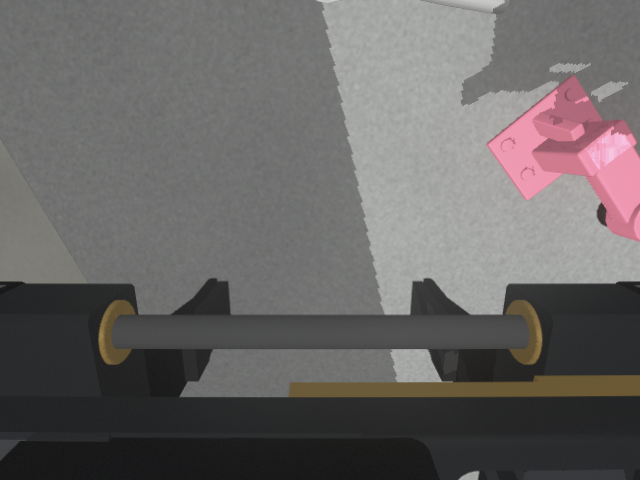

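Candidates in the scene picture are the white/aluminium bracket (288,300) over the board, green (188,190), pink (422,170), pink (148,265) and purple (398,390). The white one, standing over the board, fits the description. I'll check it in a close crop.

Run:
```python
from h import *
import pickle
d=pickle.load(open('c0.pkl','rb'))
save(d['scene'],'s_crop.png',(200,220,360,370),5 and 4)
save(d['side'],'d_crop.png',(300,220,440,330),5)
```

```text
(no output)
```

View pics/s_crop.png

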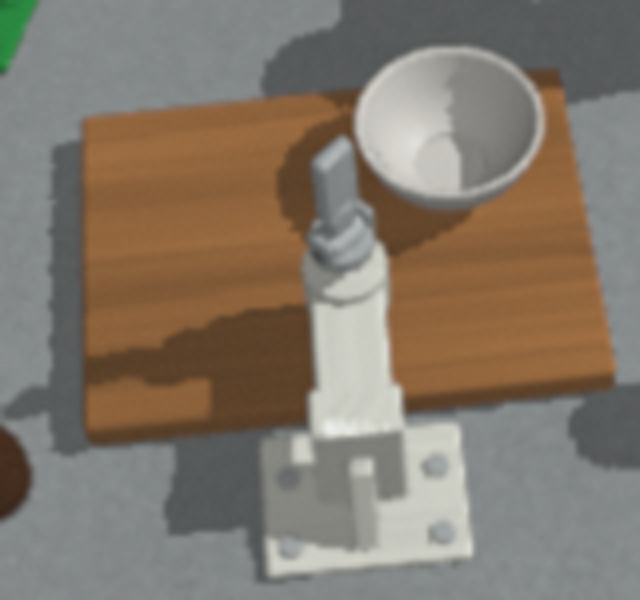

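View pics/d_crop.png

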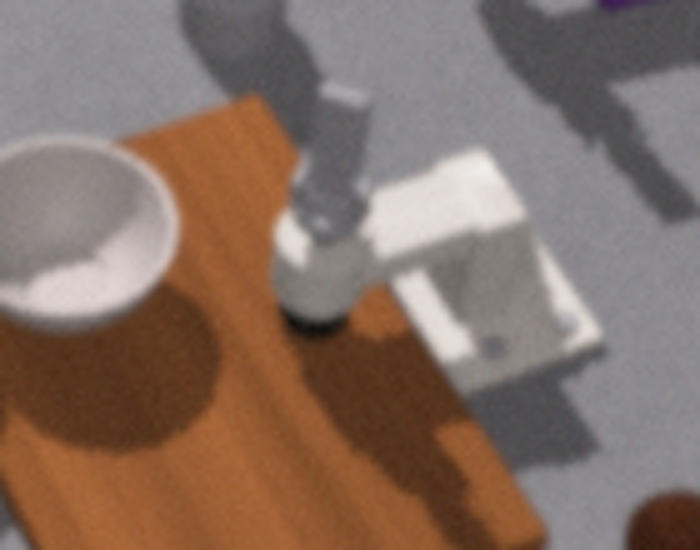

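Run:
```python
from h import *
import pickle
d=pickle.load(open('c0.pkl','rb'))
S,D=d['scene'],d['side']
print(tri([(S,(283.5,257.5)),(D,(369,238.4))]))
for n,p in dict(tl=(221,249.5),bl=(222.3,327),br=(352.3,313.5)).items(): print(n,atz(S,p,0.022))
for n,p in dict(a=(351,240),b=(408,327)).items(): print(n,atz(D,p,0.022))
# bracket base corners scene
for p in [(267,363.5),(317.5,358),(314.5,326)]: print('plate',atz(S,p,0.008))
for n,c,p in [('tin',S,(387,303)),('tin',D,(347,207))]: print(n,atz(c,p,.065))
for n,c,p in [('mill',S,(188,318)),('mill',D,(435,327))]: print(n,atz(c,p,.095))
for n,c,p in [('bowl',S,(312,251)),('bowl',D,(313,265))]: print(n,atz(c,p,.067))
```

```text
(array([0.51657806, 0.01509747, 0.17419445]), [np.float64(0.00037743196426224716), np.float64(0.0003774319642622276)])
tl [ 0.38019811 -0.13899986  0.022     ]
bl [ 0.57460577 -0.11524536  0.022     ]
br [0.54638304 0.1442265  0.022     ]
a [0.53792318 0.1429273  0.022     ]
b [ 0.5667503  -0.11820982  0.022     ]
plate [ 0.64688561 -0.02357829  0.008     ]
plate [0.63612858 0.07348554 0.008     ]
plate [0.56602455 0.06798417 0.008     ]
tin [0.54910594 0.20959269 0.065     ]
tin [0.5499127  0.21075805 0.065     ]
mill [ 0.59561004 -0.16553447  0.095     ]
mill [ 0.58687706 -0.17134887  0.095     ]
bowl [0.42156073 0.0642544  0.067     ]
bowl [0.41593832 0.06387396 0.067     ]
```

Run:
```python
from h import *
import pickle
d=pickle.load(open('c0.pkl','rb'))
W=d['wrist'];K,dd,rv,t=KRT(W);R=cv2.Rodrigues(rv)[0]
s=sense(); E=s['ee_rot']; C=-R.T@t
print('cam',C,'in tool',E.T@(C-s['tcp_pos'])); print('cam axes in tool cols\n',E.T@R.T)
```

```text
cam [0.30459849 0.55017227 0.38193312] in tool [ 1.74353867e-04 -1.79798698e-01  7.27124446e-02]
cam axes in tool cols
 [[ 9.99999862e-01  4.79417533e-04  2.16570180e-04]
 [-8.21679704e-05 -2.64283374e-01  9.64445069e-01]
 [ 5.19607773e-04 -9.64444954e-01 -2.64283298e-01]]
```

Call:
carry_out --steps '[[[0, 0, 5, 0, 0, 0], [0, 0, 10, 0, 0, 0], [2, -6, 12, 0, 0, 0.05], [4, -12, 12, 0, 0, 0.1], [6, -18, 12, 0, 0, 0.15], [7, -24, 12, 0, 0, 0.2], [8, -30, 12, 0, 0, 0.25], [9, -36, 12, 0, 0, 0.3], [10, -42, 12, 0, 0, 0.35], [11, -48, 12, 0, 0, 0.38], [12, -54, 10, 0, 0, 0.39], [12, -56, 8, 0, 0, 0.39], [12, -56, 8, 0, 0, 0.39], [12, -56, 8, 0, 0, 0.39]]]'

```text
time_s: 1.9
tcp_pos: [0.3579, 0.0186, 0.2836]
ee_rot: [[0.001, 0.001, 1.0], [-1.0, 0.0, 0.001], [-0.0, -1.0, 0.001]]
wrist_force: [0.6, -0.4, 1.0]
gripper_width: 1.002
```

Run:
```python
from h import *
import pickle
d={n:cap(n) for n in("scene","side","wrist")}
pickle.dump(d,open('c1.pkl','wb'))
save(d['wrist'],'w1.png')
s=sense()
for k in ('time_s','joints','tcp_pos','wrist_force','moment','effort'): print(k,np.round(s[k],4))
```

```text
time_s 2.05
joints [ 2.95393e+01 -8.86760e+00 -2.38530e+01  6.50000e-03 -7.49309e+01
  6.05774e+01]
tcp_pos [0.358  0.0191 0.2836]
wrist_force [ 0.0717 -0.8535  0.7968]
moment [-0.0195  0.0069  0.0192]
effort [-1.45700e-01 -1.12294e+01  1.95209e+01  4.31560e+00  8.25000e-02
 -2.70000e-03]
```

View pics/w1.png

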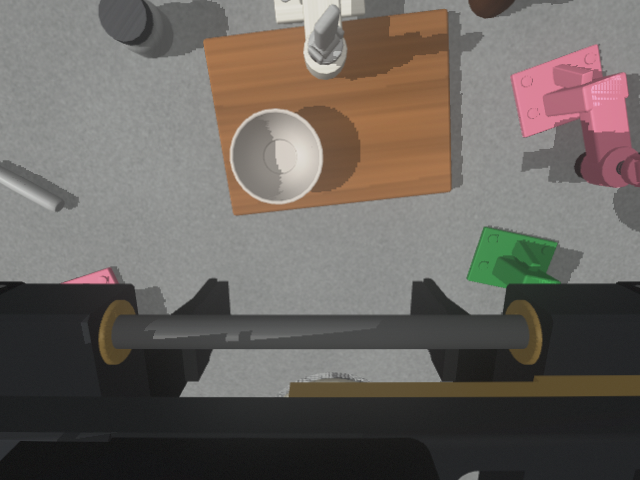

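Call:
carry_out --steps '[[[4, 0, 0, 0, 0, 0], [8, -0.4, 0, 0, 0, 0], [8, -0.4, -2, 0, 0, 0], [8, -0.4, -3, 0, 0, 0], [8, -0.4, -3, 0, 0, 0], [8, -0.4, -3, 0, 0, 0]]]'

```text
time_s: 2.8
tcp_pos: [0.4377, 0.0145, 0.2539]
ee_rot: [[0.001, 0.002, 1.0], [-1.0, 0.0, 0.001], [-0.0, -1.0, 0.002]]
wrist_force: [-1.0, -0.6, -0.2]
gripper_width: 0.998
```

Run:
```python
from h import *
import pickle
d={n:cap(n) for n in("scene","side","wrist")}
pickle.dump(d,open('c2.pkl','wb'))
save(d['wrist'],'w2.png',(220,0,420,160),4)
s=sense()
for k in ('time_s','joints','tcp_pos','wrist_force','moment','effort'): print(k,np.round(s[k],4))
```

```text
time_s 2.95
joints [ 2.32814e+01  1.13360e+00 -1.90518e+01  8.80000e-03 -6.97088e+01
  6.67494e+01]
tcp_pos [0.4377 0.0143 0.2538]
wrist_force [-0.02   -0.5913 -1.0935]
moment [-0.0687  0.0216 -0.0191]
effort [ 3.34000e-02 -2.00092e+01  1.90003e+01  4.18330e+00  8.79000e-02
 -1.00000e-04]
```

View pics/w2.png

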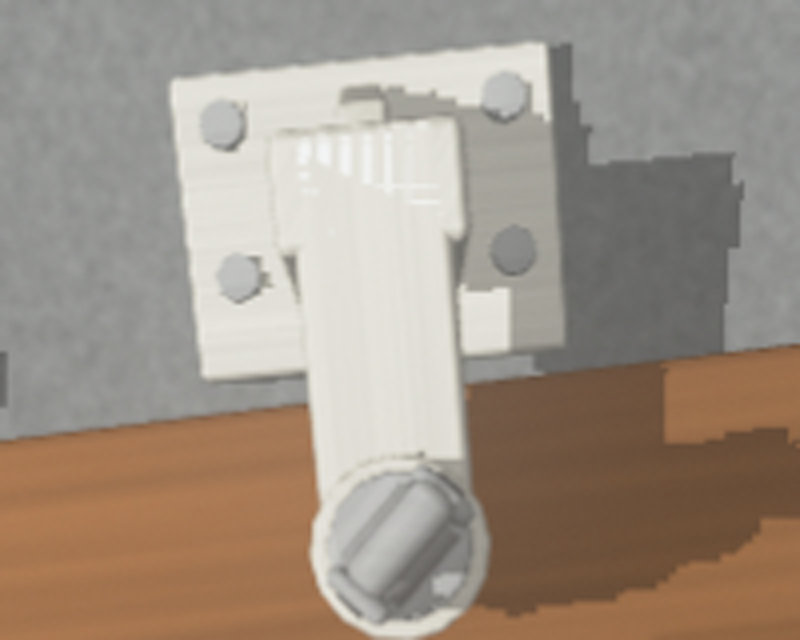

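Run:
```python
from h import *
import pickle
from scipy.optimize import least_squares
d=pickle.load(open('c2.pkl','rb'));d0=pickle.load(open('c0.pkl','rb'))
W=d['wrist']; q=lambda x,y:(220+x/4,y/4)
l=atz(W,q(312,550),.084);r_=atz(W,q(488,548),.084);b=atz(W,q(400,637),.084)
print('boss',l,r_,b,'diam',np.linalg.norm(l-r_),'ctr',(l+r_)/2,'from bottom x',b[0]+.021)
tip=tri([(d0['scene'],(283.5,257.5)),(d0['side'],(369,238.4))])[0]
print('tip reproj crop',(proj(W,tip)[0]-[220,0])*4, proj(d['scene'],tip),proj(d['side'],tip))
# crop upscales
c=d['scene'];p=proj(c,tip)[0].astype(int);save(c,'s2.png',(p[0]-40,p[1]-30,p[0]+40,p[1]+50),8)
c=d['side'];p=proj(c,tip)[0].astype(int);save(c,'d2.png',(p[0]-40,p[1]-30,p[0]+40,p[1]+50),8)
save(W,'w2b.png',(290,105,350,165),10)
```

```text
boss [0.51610842 0.03446278 0.084     ] [ 0.51660442 -0.00594464  0.084     ] [0.49662458 0.0142269  0.084     ] diam 0.0404104684737573 ctr [0.51635642 0.01425907 0.084     ] from bottom x 0.517624579075352
tip reproj crop [394.59639058 537.56818783] [[283.65583905 257.36009084]] [[369.1444902  238.52137905]]
```

View pics/s2.png

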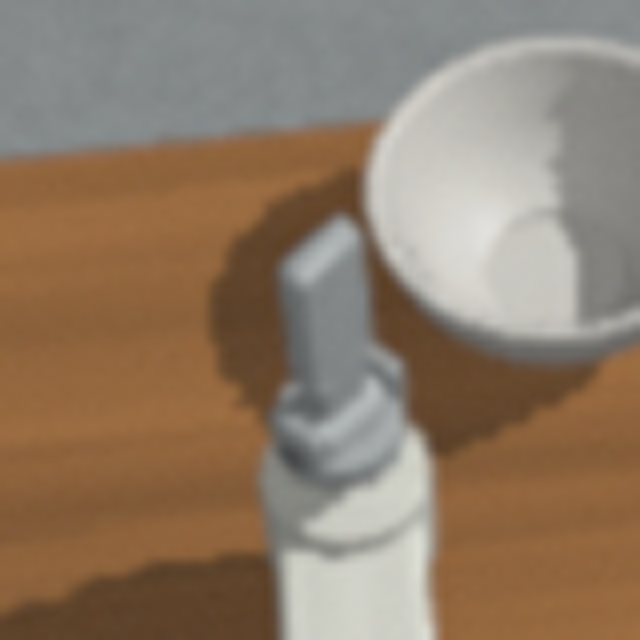

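View pics/d2.png

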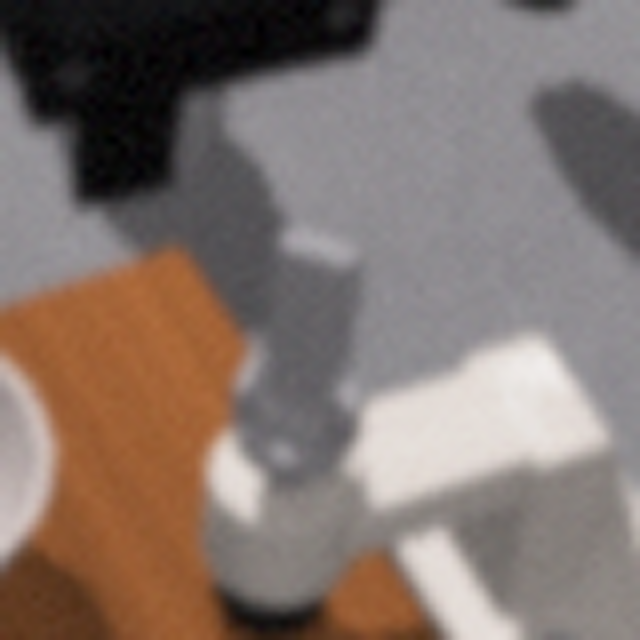

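View pics/w2b.png

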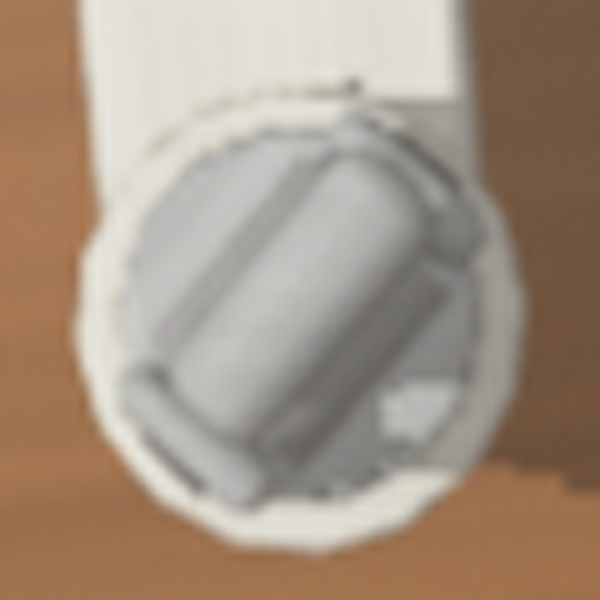

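Run:
```python
from h import *
import pickle
d=pickle.load(open('c2.pkl','rb'))
W=d['wrist']
im=W['image'][115:160,295:345,::-1]
im=cv2.resize(im,None,fx=12,fy=12,interpolation=cv2.INTER_CUBIC)
g=cv2.createCLAHE(4,(2,2)).apply(cv2.cvtColor(im,cv2.COLOR_BGR2GRAY))
out=cv2.cvtColor(g,cv2.COLOR_GRAY2BGR)
def draw(yaw,cx,cy,col,z=.174):
    u=np.array([np.cos(yaw),np.sin(yaw),0]);v=np.array([-u[1],u[0],0]);c=np.array([cx,cy,z])
    P=[c+a*.011*u+b*.0045*v for a,b in((1,1),(1,-1),(-1,-1),(-1,1))]
    p=((proj(W,P)-[295,115]+.5)*12).astype(int)
    cv2.polylines(out,[p],True,col,1)
draw(np.radians(-44),.5172,.0147,(0,0,255))
cv2.imwrite('pics/w2c.png',out)
```

```text
(no output)
```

View pics/w2c.png

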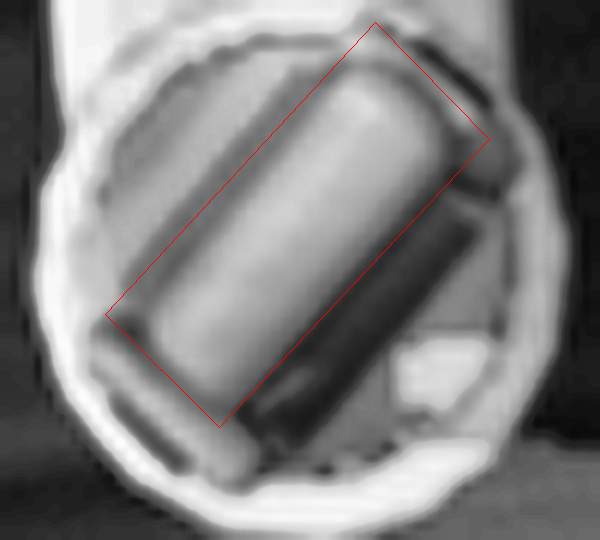

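Call:
carry_out --steps '[[[4, 0, 0, 0, 0, -0.15], [7.9, 0, 0, 0, 0, -0.3], [7.9, 0, 0, 0, 0, -0.45], [7.9, 0, 0, 0, 0, -0.6], [7.9, 0, 0, 0, 0, -0.7], [7.9, 0, 0, 0, 0, -0.7], [7.9, 0, -2, 0, 0, -0.7], [7.9, 0, -4, 0, 0, -0.7], [7.9, 0, -5.5, 0, 0, -0.7], [7.9, 0, -5.5, 0, 0, -0.7]]]'

```text
time_s: 4.2
tcp_pos: [0.5158, 0.0139, 0.197]
ee_rot: [[-0.644, -0.002, 0.765], [-0.765, -0.001, -0.644], [0.002, -1.0, -0.001]]
wrist_force: [0.1, 0.4, 0.2]
gripper_width: 1.001
```

Run:
```python
from h import *
import pickle
d={n:cap(n) for n in("scene","side","wrist")}
pickle.dump(d,open('c3.pkl','wb'))
s=sense()
for k in ('time_s','joints','tcp_pos','ee_rot','wrist_force','moment','effort'): print(k,np.round(s[k],4).tolist())
save(d['scene'],'s3.png',(220,180,380,340),4)
save(d['side'],'d3.png',(310,170,430,290),5)
save(d['wrist'],'w3.png')
```

```text
time_s 4.35
joints [19.5824, 11.6743, -14.9447, 0.0272, -63.2867, 30.3433]
tcp_pos [0.5171, 0.0142, 0.1988]
ee_rot [[-0.6436, 0.0017, 0.7653], [-0.7653, 0.0002, -0.6436], [-0.0012, -1.0, 0.0012]]
wrist_force [-0.0244, -0.0867, -0.3239]
moment [0.0485, -0.0227, -0.0258]
effort [-0.0063, -28.6751, 17.8685, 3.989, 0.0636, 0.0023]
```

View pics/s3.png

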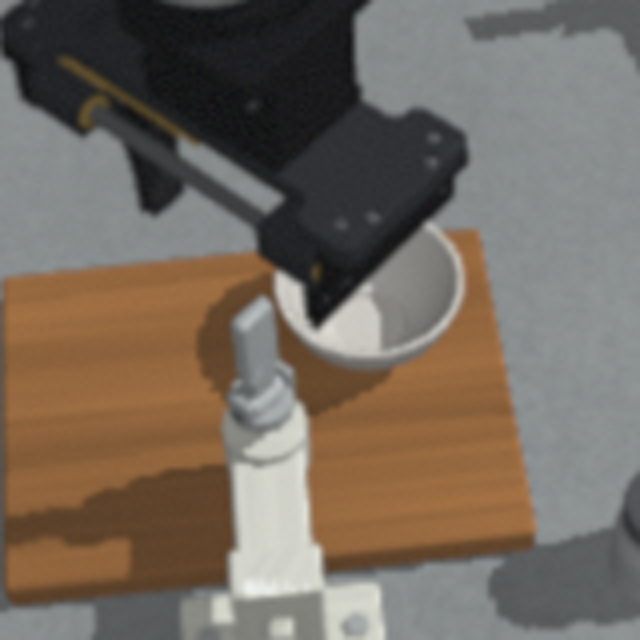

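View pics/d3.png

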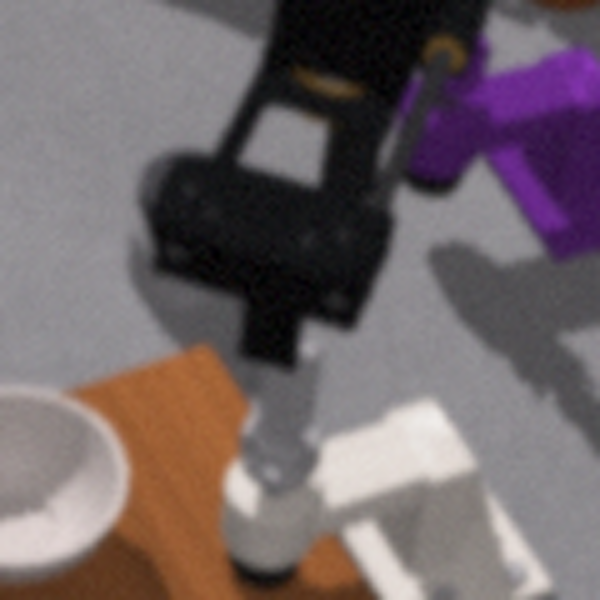

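View pics/w3.png

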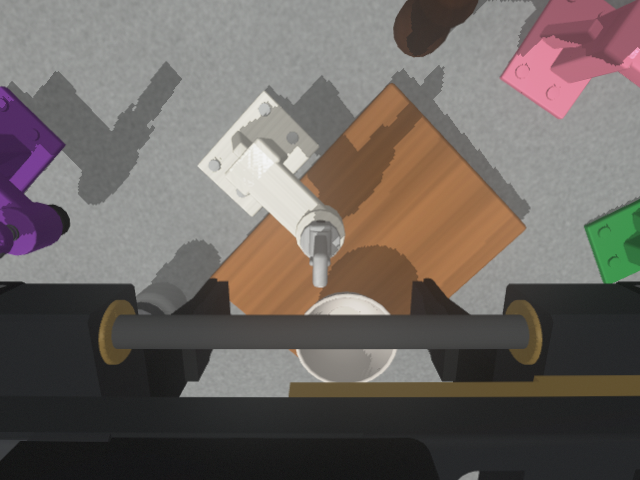

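Run:
```python
from h import *
import pickle
d=pickle.load(open('c3.pkl','rb'))
save(d['wrist'],'w3b.png',(290,205,350,295),6.5)
W=d['wrist']
for yaw in (-36,-40,-44):
    u=np.array([np.cos(np.radians(yaw)),np.sin(np.radians(yaw)),0])
    print(yaw,[proj(W,np.array([.517,.0145,.174])+s*.011*u).round(1).tolist() for s in(1,-1)])
print(proj(W,[.517,.0145,.107]),proj(W,[.517,.0145,.084]))
```

```text
-36 [[[318.3, 253.7]], [[320.9, 288.8]]]
-40 [[[319.6, 253.7]], [[319.6, 288.8]]]
-44 [[[320.9, 253.7]], [[318.3, 288.8]]]
[[319.74160004 242.16548254]] [[319.77608166 234.97652491]]
```

View pics/w3b.png

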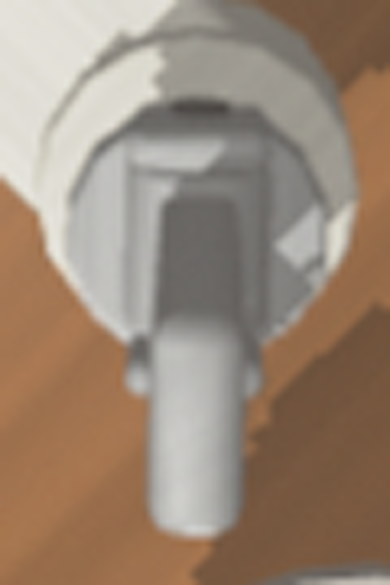

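Call:
carry_out --steps '[[[0, 0, -1.5, 0, 0, 0], [0, 0, -3, 0, 0, 0], [0, 0, -4.5, 0, 0, 0], [0, 0, -5.3, 0, 0, 0], [0, 0, -5.3, 0, 0, 0], [0, 0, -5.3, 0, 0, 0]]]'

```text
time_s: 5.1
tcp_pos: [0.5169, 0.0142, 0.1453]
ee_rot: [[-0.644, 0.001, 0.765], [-0.765, 0.0, -0.644], [-0.001, -1.0, 0.001]]
wrist_force: [0.8, 0.0, 0.5]
gripper_width: 0.995
```

Call:
carry_out --steps '[[[0, 0, 0, 0, 0, 0], [0, 0, 0, 0, 0, 0], [0, 0, 0, 0, 0, 0], [0, 0, 0, 0, 0, 0], [0, 0, 0, 0, 0, 0], [0, 0, 0, 0, 0, 0], [0, 0, 0, 0, 0, 0], [0, 0, 0, 0, 0, 0]]]' --fingers 255

```text
time_s: 6.1
tcp_pos: [0.5165, 0.0141, 0.1449]
ee_rot: [[-0.644, -0.0, 0.765], [-0.765, 0.0, -0.644], [0.0, -1.0, -0.0]]
wrist_force: [-0.6, 0.4, 0.1]
gripper_width: 0.172
```

```bash
cat >> h.py <<'E'
def state(n=8):
    a=[]
    for i in range(n):
        c=optics.capture('wrist'); s=sense(); a.append(np.r_[s['wrist_force'],s['moment'],s['effort'][5],s['tcp_pos']*1000])
    a=np.array(a); s=sense()
    print('t',s['time_s'],'grip',round(s['gripper_width'],4),'J',np.round(s['joints'],2).tolist())
    print('F',a[:,:3].mean(0).round(2),'M',a[:,3:6].mean(0).round(3),'sd mz',a[:,5].std().round(3),'J6t',a[:,6].mean().round(3),'tcp',a[:,7:].mean(0).round(2))
    return c
E
python3 - <<'E'
from h import *
c=state(6)
save(c,'w4.png',(220,180,420,380),3)
print(np.round(sense()['ee_rot'],4).tolist())
E
```

```text
t 6.4 grip 0.1027 J [19.59, 14.56, -19.52, -0.01, -55.9, 30.32]
F [ 0.2   0.75 -0.04] M [ 0.163 -0.114 -0.028] sd mz 0.037 J6t 0.028 tcp [516.61  14.22 144.97]
[[-0.6441, 0.0003, 0.7649], [-0.7649, 0.0003, -0.6441], [-0.0004, -1.0, 0.0001]]
```

View pics/w4.png

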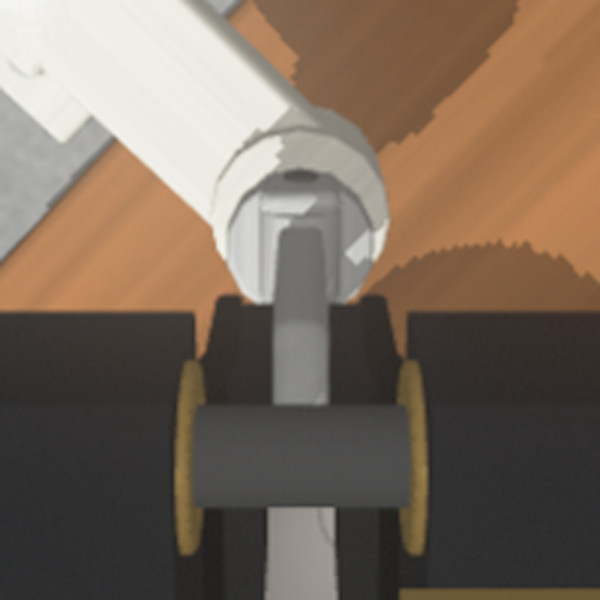

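Call:
carry_out --steps '[[[0, 0, -0.02, 0, 0, -0.05], [0, 0, -0.05, 0, 0, -0.125], [0, 0, -0.08, 0, 0, -0.2], [0, 0, -0.11, 0, 0, -0.275], [0, 0, -0.14, 0, 0, -0.35], [0, 0, -0.16, 0, 0, -0.4], [0, 0, -0.16, 0, 0, -0.4]]]'

```text
time_s: 7.28
tcp_pos: [0.5166, 0.0142, 0.1437]
ee_rot: [[-0.891, 0.0, 0.455], [-0.455, -0.0, -0.891], [-0.0, -1.0, 0.0]]
wrist_force: [-0.1, 0.6, 1.0]
gripper_width: 0.099
```

Run:
```python
from h import *
state(10)
```

```text
t 7.775 grip 0.0957 J [19.58, 14.64, -19.63, 0.01, -55.7, 7.41]
F [-0.31  0.86  2.41] M [0.265 0.113 0.127] sd mz 0.02 J6t -0.126 tcp [516.65  14.15 143.61]
```

Call:
carry_out --steps '[[[0, 0, -0.04, 0, 0, -0.1], [0, 0, -0.08, 0, 0, -0.2], [0, 0, -0.12, 0, 0, -0.3], [0, 0, -0.14, 0, 0, -0.35], [0, 0, -0.14, 0, 0, -0.35]]]'

```text
time_s: 8.4
tcp_pos: [0.5166, 0.0141, 0.1421]
ee_rot: [[-0.993, 0.0, 0.121], [-0.121, -0.0, -0.993], [-0.0, -1.0, 0.0]]
wrist_force: [-0.0, 0.6, 4.1]
gripper_width: 0.099
```

Run:
```python
from h import *
state(5)
```

```text
t 8.65 grip 0.0985 J [19.58, 14.73, -19.75, 0.01, -55.51, -12.62]
F [-0.56  0.45  3.96] M [0.328 0.184 0.125] sd mz 0.014 J6t -0.122 tcp [516.59  14.1  142.15]
```

Call:
carry_out --steps '[[[0, 0, -0.04, 0, 0, -0.1], [0, 0, -0.06, 0, 0, -0.15], [0, 0, -0.06, 0, 0, -0.15]]]'

```text
time_s: 9.02
tcp_pos: [0.5166, 0.0141, 0.1415]
ee_rot: [[-1.0, 0.0, -0.028], [0.028, 0.0, -1.0], [-0.0, -1.0, -0.0]]
wrist_force: [0.4, -0.1, 3.3]
gripper_width: 0.099
```

Run:
```python
from h import *
state(5)
```

```text
t 9.275 grip 0.0972 J [19.58, 14.77, -19.79, 0.01, -55.42, -21.22]
F [-0.91  0.43  4.69] M [0.347 0.222 0.1  ] sd mz 0.03 J6t -0.117 tcp [516.6   14.11 141.52]
```

Call:
carry_out --steps '[[[0, 0, -0.01, 0, 0, -0.1], [0, 0, -0.05, 0, 0, -0.2], [0, 0, -0.05, 0, 0, -0.2]]]'

```text
time_s: 9.65
tcp_pos: [0.5165, 0.0141, 0.1408]
ee_rot: [[-0.974, -0.0, -0.226], [0.226, 0.0, -0.974], [0.0, -1.0, -0.0]]
wrist_force: [-0.4, 1.0, 4.2]
gripper_width: 0.1
```

Run:
```python
from h import *
state(5)
```

```text
t 9.9 grip 0.0988 J [19.58, 14.81, -19.85, -0.0, -55.34, -32.65]
F [-0.25  1.21  3.78] M [0.363 0.132 0.127] sd mz 0.02 J6t -0.123 tcp [516.44  14.12 140.76]
```

Call:
carry_out --steps '[[[0, 0, -0.04, 0, 0, -0.1], [0, 0, -0.07, 0, 0, -0.2], [0, 0, -0.07, 0, 0, -0.2]]]'

```text
time_s: 10.28
tcp_pos: [0.5164, 0.0141, 0.14]
ee_rot: [[-0.91, -0.0, -0.415], [0.415, 0.0, -0.91], [0.0, -1.0, 0.0]]
wrist_force: [-1.4, 1.0, 3.2]
gripper_width: 0.102
```

Run:
```python
from h import *
state(5)
```

```text
t 10.525 grip 0.0942 J [19.58, 14.86, -19.91, -0.01, -55.25, -44.11]
F [-0.28  0.48  2.65] M [0.4   0.097 0.117] sd mz 0.025 J6t -0.125 tcp [516.35  14.12 139.98]
```

Call:
carry_out --steps '[[[0, 0, -0.04, 0, 0, -0.1], [0, 0, -0.07, 0, 0, -0.2], [0, 0, -0.07, 0, 0, -0.2]]]'

```text
time_s: 10.9
tcp_pos: [0.5163, 0.0141, 0.1392]
ee_rot: [[-0.81, -0.0, -0.587], [0.587, 0.0, -0.81], [0.0, -1.0, 0.0]]
wrist_force: [-0.6, 1.5, 1.6]
gripper_width: 0.102
```

Run:
```python
from h import *
state(5)
```

```text
t 11.15 grip 0.1004 J [19.58, 14.9, -19.97, -0.01, -55.15, -55.57]
F [-0.53  0.8   1.88] M [0.485 0.099 0.123] sd mz 0.015 J6t -0.13 tcp [516.29  14.12 139.23]
```

Call:
carry_out --steps '[[[0, 0, -0.04, 0, 0, -0.1], [0, 0, -0.08, 0, 0, -0.2], [0, 0, -0.08, 0, 0, -0.2]]]'

```text
time_s: 11.52
tcp_pos: [0.5163, 0.0141, 0.1384]
ee_rot: [[-0.677, -0.0, -0.736], [0.736, 0.0, -0.677], [0.0, -1.0, 0.0]]
wrist_force: [-1.4, 1.5, 2.2]
gripper_width: 0.099
```

Run:
```python
from h import *
state(5)
```

```text
t 11.775 grip 0.1 J [19.58, 14.95, -20.03, -0.01, -55.04, -67.03]
F [-0.82  1.52  0.78] M [0.56  0.092 0.154] sd mz 0.026 J6t -0.133 tcp [516.29  14.12 138.45]
```

Call:
carry_out --steps '[[[0, 0, -0.04, 0, 0, -0.1], [0, 0, -0.08, 0, 0, -0.2], [0, 0, -0.08, 0, 0, -0.2]]]'

```text
time_s: 12.15
tcp_pos: [0.5164, 0.0141, 0.1379]
ee_rot: [[-0.517, -0.0, -0.856], [0.856, 0.0, -0.517], [0.0, -1.0, 0.0]]
wrist_force: [-0.5, 1.6, 1.4]
gripper_width: 0.101
```

Run:
```python
from h import *
state(5)
```

```text
t 12.4 grip 0.0985 J [19.58, 14.99, -20.08, -0.0, -54.94, -78.49]
F [-0.98  1.47  1.72] M [0.619 0.244 0.167] sd mz 0.026 J6t -0.168 tcp [516.37  14.11 137.82]
```

Call:
carry_out --steps '[[[0, 0, -0.02, 0, 0, -0.05], [0, 0, -0.03, 0, 0, -0.08], [0, 0, -0.03, 0, 0, -0.08]]]'

```text
time_s: 12.78
tcp_pos: [0.5164, 0.0141, 0.1376]
ee_rot: [[-0.446, -0.0, -0.895], [0.895, -0.0, -0.446], [-0.0, -1.0, 0.0]]
wrist_force: [-1.2, 2.3, 1.5]
gripper_width: 0.097
```

Run:
```python
from h import *
state(10)
```

```text
t 13.275 grip 0.1003 J [19.58, 15.0, -20.1, 0.0, -54.89, -83.12]
F [-1.59  1.6   2.5 ] M [0.66  0.384 0.172] sd mz 0.027 J6t -0.192 tcp [516.46  14.1  137.61]
```

Call:
carry_out --steps '[[[0, 0, -0.02, 0, 0, -0.05], [0, 0, -0.02, 0, 0, -0.06], [0, 0, -0.02, 0, 0, -0.06]]]'

```text
time_s: 13.65
tcp_pos: [0.5165, 0.0141, 0.1375]
ee_rot: [[-0.392, 0.0, -0.92], [0.92, 0.0, -0.392], [-0.0, -1.0, -0.0]]
wrist_force: [-1.5, 2.5, 3.7]
gripper_width: 0.099
```

Run:
```python
from h import *
state(12)
```

```text
t 14.25 grip 0.0972 J [19.58, 15.02, -20.11, 0.0, -54.86, -86.56]
F [-1.63  1.69  3.82] M [0.665 0.476 0.215] sd mz 0.036 J6t -0.208 tcp [516.52  14.1  137.43]
```

Call:
carry_out --steps '[[[0, 0, -0.01, 0, 0, -0.04], [0, 0, -0.01, 0, 0, -0.04], [0, 0, -0.01, 0, 0, -0.04]]]'

```text
time_s: 14.62
tcp_pos: [0.5165, 0.0141, 0.1373]
ee_rot: [[-0.355, 0.0, -0.935], [0.935, 0.0, -0.355], [-0.0, -1.0, -0.0]]
wrist_force: [-1.9, 1.5, 4.1]
gripper_width: 0.1
```

Run:
```python
from h import *
state(12)
import pickle
d={n:cap(n) for n in("scene","side")}
save(d['scene'],'s5.png',(220,180,380,340),4)
save(d['side'],'d5.png',(310,170,430,290),5)
```

```text
t 15.225 grip 0.0984 J [19.58, 15.02, -20.12, 0.0, -54.85, -88.85]
F [-1.86  1.76  4.46] M [0.646 0.492 0.204] sd mz 0.041 J6t -0.214 tcp [516.53  14.11 137.32]
```

View pics/s5.png

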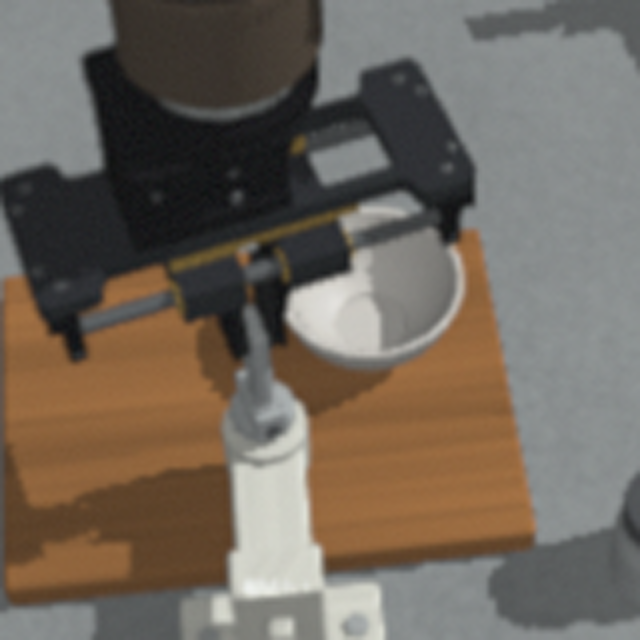

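View pics/d5.png

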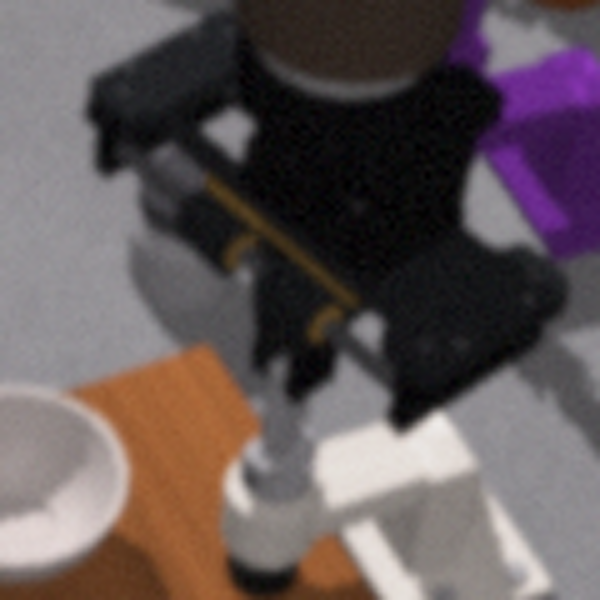

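Call:
carry_out --steps '[[[0, 0, 0, 0, 0, 0], [0, 0, 0, 0, 0, 0], [0, 0, 0, 0, 0, 0], [0, 0, 0, 0, 0, 0], [0, 0, 0, 0, 0, 0], [0, 0, 0, 0, 0, 0], [0, 0, 2, 0, 0, 0], [0, 0, 4, 0, 0, 0], [0, 0, 6, 0, 0, 0], [0, 0, 8, 0, 0, 0], [0, 0, 8, 0, 0, 0], [0, 0, 8, 0, 0, 0]]]' --fingers 0

```text
time_s: 16.82
tcp_pos: [0.5159, 0.0141, 0.2163]
ee_rot: [[-0.354, -0.001, -0.935], [0.935, 0.0, -0.354], [0.001, -1.0, 0.001]]
wrist_force: [1.4, 0.0, 0.5]
gripper_width: 1.003
```

Run:
```python
from h import *
c=state(5)
import pickle
d={n:cap(n) for n in("scene","side","wrist")}
pickle.dump(d,open('c6.pkl','wb'))
save(d['wrist'],'w6.png')
save(d['wrist'],'w6b.png',(275,180,365,280),6)
save(d['scene'],'s6.png',(240,230,330,320),6.5)
save(d['side'],'d6.png',(330,220,410,300),7)
print(np.round(sense()['ee_rot'],4).tolist())
```

```text
t 17.075 grip 1.0003 J [19.58, 10.88, -13.29, -0.01, -65.91, -88.85]
F [-0.2  -0.35  0.07] M [ 0.053 -0.156  0.004] sd mz 0.029 J6t -0.0 tcp [515.95  14.   216.26]
[[-0.354, -0.0006, -0.9353], [0.9353, -0.0002, -0.354], [0.0, -1.0, 0.0006]]
```

View pics/w6.png

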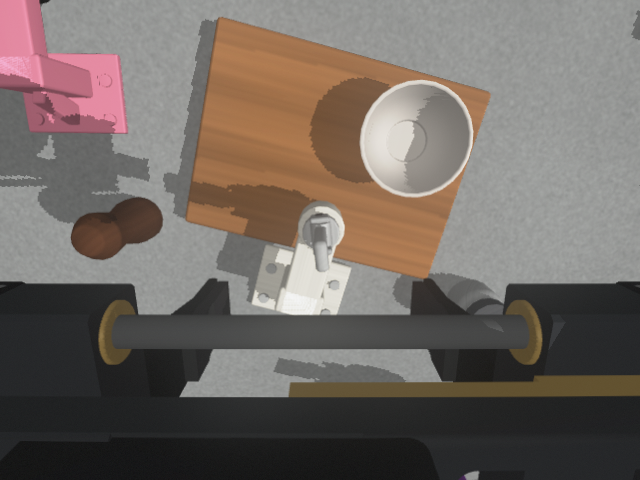

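View pics/w6b.png

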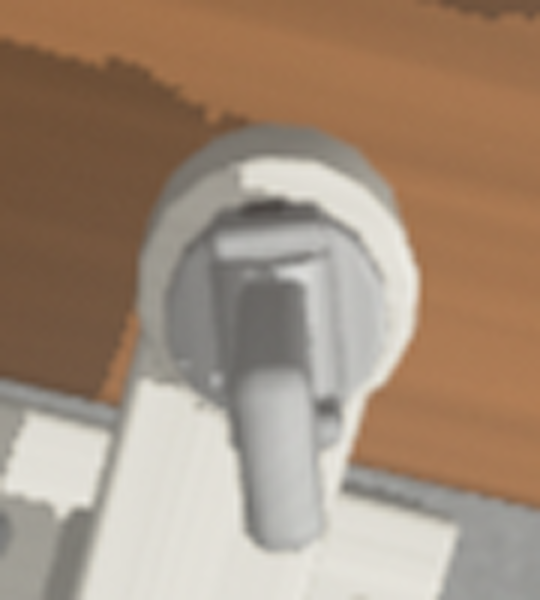

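View pics/s6.png

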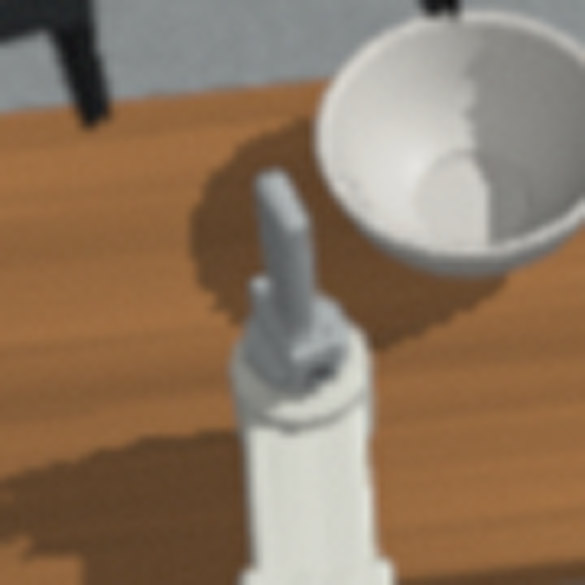

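View pics/d6.png

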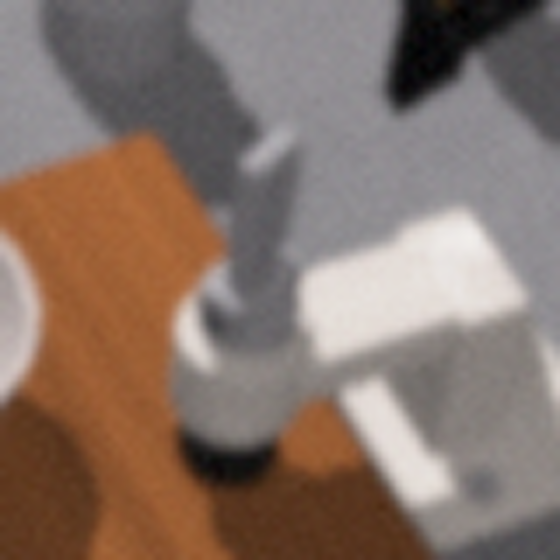

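Run:
```python
from h import *
import pickle
d=pickle.load(open('c6.pkl','rb'))
W=d['wrist'];S,D=d['scene'],d['side']
x=tri([(S,(283.2,260.8)),(D,(368.9,241.4))]);print(x)
x=tri([(S,(283.2,260.8)),(D,(368.9,241.4)),(W,(275+280/6,180+460/6))]);print(x)
print('w tip',atz(W,(275+280/6,180+460/6),.166))
q=lambda a,b:(275+a/6,180+b/6)
l=atz(W,q(140,290),.084);r_=atz(W,q(416,290),.084);print('boss ctr',(l+r_)/2,np.linalg.norm(l-r_))
l=atz(W,q(165,305),.097);r_=atz(W,q(388,305),.097);print('head ctr',(l+r_)/2,np.linalg.norm(l-r_))
a=atz(W,q(272,375),.166);b=atz(W,q(285,540),.166);print('blade yaw',np.degrees(np.arctan2(*(b-a)[1::-1])),np.linalg.norm(b-a))
```

```text
(array([0.51723712, 0.01425409, 0.16538265]), [np.float64(0.0007065823432559047), np.float64(0.0007065823432559709)])
(array([0.51692454, 0.01452989, 0.16504425]), [np.float64(0.0009869269367649394), np.float64(0.0005577898989773754), np.float64(0.000621974591819684)])
w tip [0.51615561 0.01480951 0.166     ]
boss ctr [0.51563398 0.01474994 0.084     ] 0.04024617280359867
head ctr [0.51497902 0.01421671 0.097     ] 0.031223048506644632
blade yaw 25.128664550463057 0.019016695772331674
```

Call:
carry_out --steps '[[[-0.5, 1.5, 0, 0, 0, 0.02], [-1.1, 2.5, 0, 0, 0, 0.05], [-1.7, 3.7, 0, 0, 0, 0.077], [-1.7, 3.7, 0, 0, 0, 0.077], [-1.7, 3.7, 0, 0, 0, 0.077], [-1.7, 3.7, 0, 0, 0, 0.077], [-1.7, 3.7, 0, 0, 0, 0.077], [-1.7, 3.7, -1.5, 0, 0, 0.077], [-1.7, 3.7, -3, 0, 0, 0.077], [-1.7, 3.7, -4.5, 0, 0, 0.077], [-1.7, 3.7, -5.1, 0, 0, 0.077], [-1.7, 3.7, -5.1, 0, 0, 0.077], [-1.7, 3.7, -5.1, 0, 0, 0.077]]]' --fingers 255

```text
time_s: 18.85
tcp_pos: [0.4999, 0.0512, 0.1667]
ee_rot: [[-0.425, 0.001, -0.905], [0.905, 0.0, -0.425], [-0.0, -1.0, -0.001]]
wrist_force: [0.3, 0.2, 0.1]
gripper_width: 0.008
```

Run:
```python
from h import *
c=state(5)
d={n:cap(n) for n in("scene","side","wrist")}
save(d['scene'],'s7.png',(240,210,340,310),6)
save(d['side'],'d7.png',(330,200,420,290),6)
save(d['wrist'],'w7.png')
```

```text
t 19.1 grip 0.0068 J [24.4, 11.9, -19.65, 0.0, -58.4, -89.26]
F [-0.02 -0.21  0.2 ] M [ 0.06  -0.153 -0.007] sd mz 0.023 J6t 0.0 tcp [499.79  51.23 166.75]
```

View pics/s7.png

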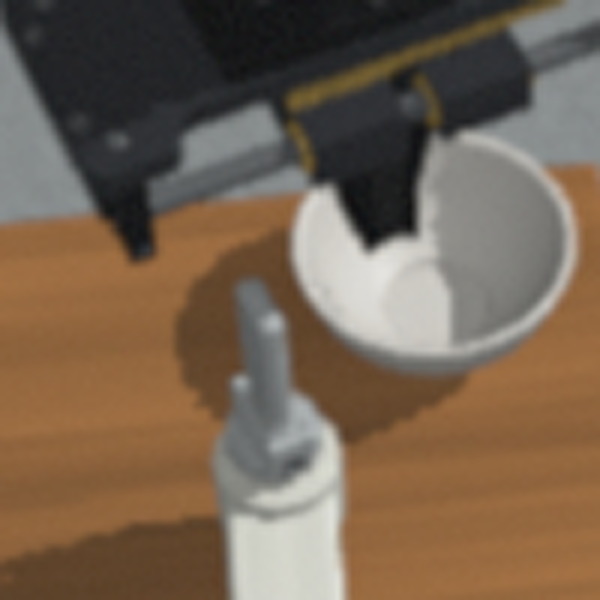

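View pics/w7.png

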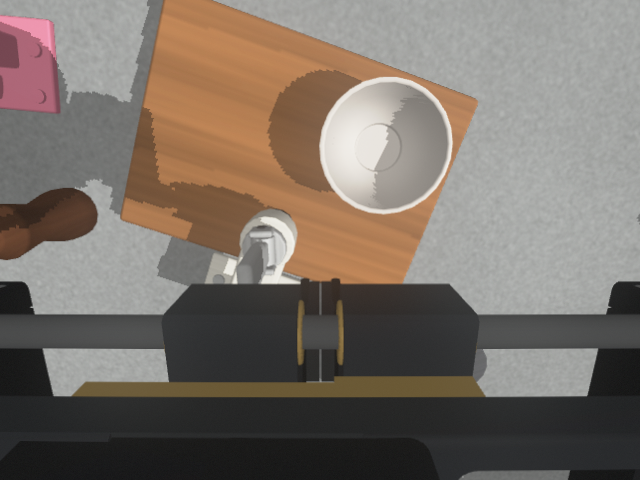

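View pics/d7.png

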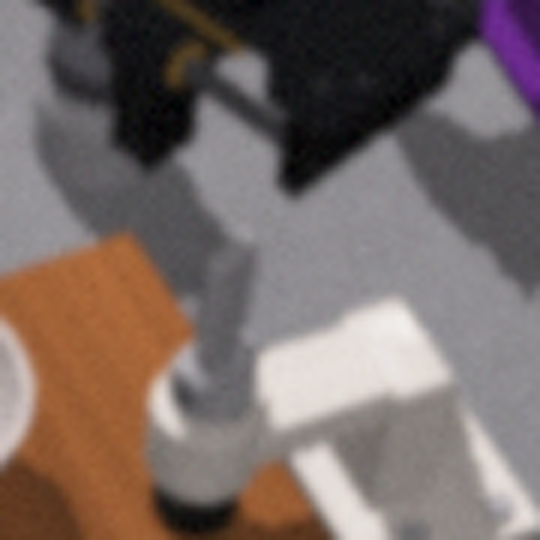

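Call:
carry_out --steps '[[[0.42, -0.91, 0, 0, 0, 0], [0.76, -1.63, 0, 0, 0, 0], [0.85, -1.81, 0, 0, 0, 0], [0.85, -1.81, 0, 0, 0, 0]]]'

```text
time_s: 19.75
tcp_pos: [0.508, 0.0327, 0.1661]
ee_rot: [[-0.424, -0.0, -0.906], [0.906, 0.0, -0.424], [0.0, -1.0, 0.0]]
wrist_force: [-0.2, 0.3, 0.1]
gripper_width: 0.007
```

Call:
carry_out --steps '[[[0.04, -0.09, 0, 0, 0, 0], [0.08, -0.18, 0, 0, 0, 0]]]'

```text
time_s: 20.0
tcp_pos: [0.5088, 0.0313, 0.1663]
ee_rot: [[-0.425, 0.0, -0.905], [0.905, 0.0, -0.425], [0.0, -1.0, -0.0]]
wrist_force: [-0.6, -0.0, -0.4]
gripper_width: 0.003
```

Call:
carry_out --steps '[[[0.04, -0.09, 0, 0, 0, 0], [0.08, -0.18, 0, 0, 0, 0]]]'

```text
time_s: 20.25
tcp_pos: [0.5096, 0.0294, 0.1663]
ee_rot: [[-0.425, -0.0, -0.905], [0.905, -0.0, -0.425], [0.0, -1.0, 0.0]]
wrist_force: [0.1, -0.4, -0.8]
gripper_width: 0.008
```

Call:
carry_out --steps '[[[0.02, -0.045, 0, 0, 0, 0], [0.04, -0.09, 0, 0, 0, 0]]]'

```text
time_s: 20.5
tcp_pos: [0.51, 0.0285, 0.1662]
ee_rot: [[-0.425, -0.0, -0.905], [0.905, -0.0, -0.425], [-0.0, -1.0, 0.0]]
wrist_force: [-0.3, 0.2, -0.0]
gripper_width: 0.007
```

Call:
carry_out --steps '[[[0.02, -0.045, 0, 0, 0, 0], [0.04, -0.09, 0, 0, 0, 0]]]'

```text
time_s: 20.75
tcp_pos: [0.5104, 0.0276, 0.1663]
ee_rot: [[-0.425, -0.0, -0.905], [0.905, 0.0, -0.425], [0.0, -1.0, 0.0]]
wrist_force: [0.8, 1.0, -0.0]
gripper_width: 0.008
```

Call:
carry_out --steps '[[[0.02, -0.045, 0, 0, 0, 0], [0.04, -0.09, 0, 0, 0, 0]]]'

```text
time_s: 21.0
tcp_pos: [0.5108, 0.0267, 0.1663]
ee_rot: [[-0.425, -0.0, -0.905], [0.905, 0.0, -0.425], [0.0, -1.0, -0.0]]
wrist_force: [0.6, -0.5, -0.6]
gripper_width: 0.007
```

Call:
carry_out --steps '[[[0.02, -0.045, 0, 0, 0, 0], [0.04, -0.09, 0, 0, 0, 0]]]'

```text
time_s: 21.25
tcp_pos: [0.5112, 0.0258, 0.1662]
ee_rot: [[-0.425, -0.0, -0.905], [0.905, -0.0, -0.425], [0.0, -1.0, 0.0]]
wrist_force: [0.0, 0.2, 0.5]
gripper_width: 0.005
```

Call:
carry_out --steps '[[[0.02, -0.045, 0, 0, 0, 0], [0.04, -0.09, 0, 0, 0, 0]]]'

```text
time_s: 21.5
tcp_pos: [0.5116, 0.0249, 0.1662]
ee_rot: [[-0.425, -0.0, -0.905], [0.905, 0.0, -0.425], [0.0, -1.0, 0.0]]
wrist_force: [0.7, 1.0, 0.1]
gripper_width: 0.006
```

Call:
carry_out --steps '[[[0.02, -0.045, 0, 0, 0, 0], [0.04, -0.09, 0, 0, 0, 0]]]'

```text
time_s: 21.75
tcp_pos: [0.512, 0.024, 0.1663]
ee_rot: [[-0.425, 0.0, -0.905], [0.905, 0.0, -0.425], [0.0, -1.0, -0.0]]
wrist_force: [0.5, -0.2, -0.1]
gripper_width: 0.004
```

Run:
```python
from h import *
c=state(4)
```

```text
t 21.95 grip 0.0018 J [20.85, 12.93, -18.33, -0.0, -58.74, -85.71]
F [-0.05 -0.05  0.41] M [ 0.073 -0.138 -0.004] sd mz 0.049 J6t 0.001 tcp [511.99  23.98 166.24]
```

Call:
carry_out --steps '[[[0.02, -0.045, 0, 0, 0, 0], [0.04, -0.09, 0, 0, 0, 0]]]'

```text
time_s: 22.2
tcp_pos: [0.5124, 0.0231, 0.1662]
ee_rot: [[-0.425, -0.0, -0.905], [0.905, 0.0, -0.425], [0.0, -1.0, -0.0]]
wrist_force: [1.0, 0.2, -0.7]
gripper_width: 0.008
```

Call:
carry_out --steps '[[[0.02, -0.045, 0, 0, 0, 0], [0.04, -0.09, 0, 0, 0, 0]]]'

```text
time_s: 22.45
tcp_pos: [0.5128, 0.0222, 0.1662]
ee_rot: [[-0.425, -0.0, -0.905], [0.905, 0.0, -0.425], [0.0, -1.0, 0.0]]
wrist_force: [-0.1, -0.4, 0.7]
gripper_width: 0.005
```

Run:
```python
from h import *
c=state(4)
d={n:cap(n) for n in("scene","side","wrist")}
save(d['scene'],'s8.png',(240,210,340,310),6)
save(d['side'],'d8.png',(330,200,420,290),6)
```

```text
t 22.65 grip 0.0058 J [20.62, 13.0, -18.23, 0.0, -58.77, -85.48]
F [ 0.46  0.14 -0.18] M [ 0.072 -0.15   0.019] sd mz 0.027 J6t 0.001 tcp [512.78  22.16 166.24]
```

View pics/s8.png

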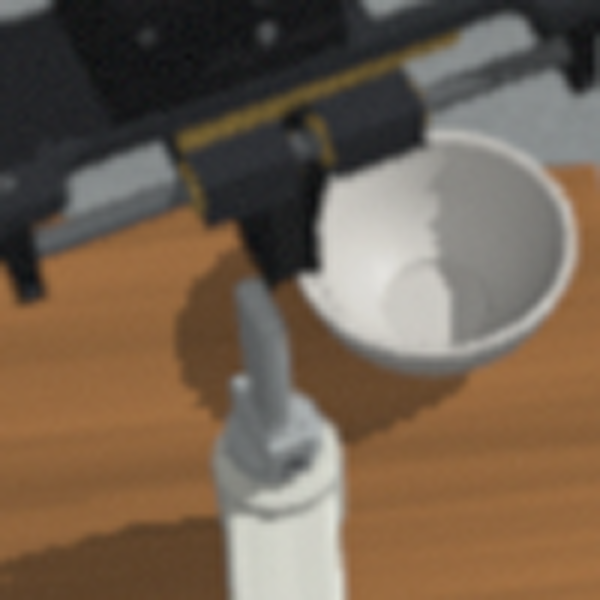

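View pics/d8.png

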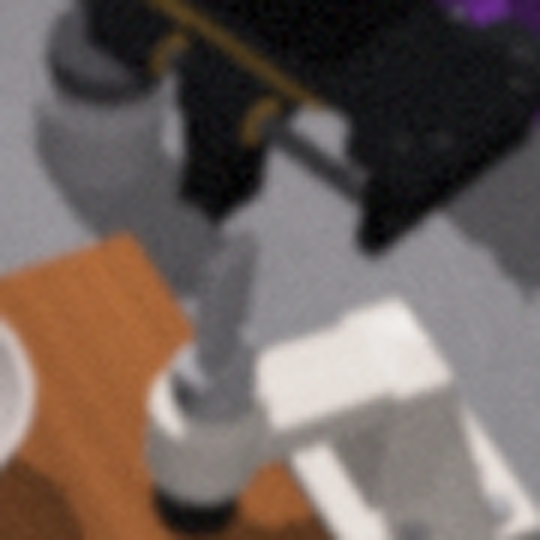

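Call:
carry_out --steps '[[[0.02, -0.045, 0, 0, 0, 0], [0.04, -0.09, 0, 0, 0, 0], [0.04, -0.09, 0, 0, 0, 0]]]'

```text
time_s: 23.18
tcp_pos: [0.5132, 0.0213, 0.1662]
ee_rot: [[-0.425, -0.0, -0.905], [0.905, -0.0, -0.425], [0.0, -1.0, 0.0]]
wrist_force: [0.4, -0.4, 0.4]
gripper_width: 0.01
```

Call:
carry_out --steps '[[[0.02, -0.045, 0, 0, 0, 0], [0.04, -0.09, 0, 0, 0, 0], [0.04, -0.09, 0, 0, 0, 0]]]'

```text
time_s: 23.55
tcp_pos: [0.5136, 0.0204, 0.1663]
ee_rot: [[-0.425, 0.0, -0.905], [0.905, 0.0, -0.425], [0.0, -1.0, -0.0]]
wrist_force: [-0.1, -0.5, 0.1]
gripper_width: 0.006
```

Run:
```python
from h import *
c=state(4)
```

```text
t 23.75 grip 0.0067 J [20.39, 13.07, -18.14, 0.0, -58.79, -85.25]
F [-0.06  0.13 -0.17] M [ 0.06  -0.157  0.014] sd mz 0.026 J6t 0.0 tcp [513.57  20.4  166.25]
```

Call:
carry_out --steps '[[[0.02, -0.045, 0, 0, 0, 0], [0.04, -0.09, 0, 0, 0, 0], [0.04, -0.09, 0, 0, 0, 0]]]'

```text
time_s: 24.12
tcp_pos: [0.514, 0.0195, 0.1662]
ee_rot: [[-0.425, -0.0, -0.905], [0.905, -0.0, -0.425], [0.0, -1.0, 0.0]]
wrist_force: [-0.1, -0.1, 0.3]
gripper_width: 0.003
```

Run:
```python
from h import *
c=state(3)
```

```text
t 24.275 grip 0.003 J [20.27, 13.1, -18.09, -0.0, -58.8, -85.13]
F [-0.11 -0.61 -0.1 ] M [ 0.063 -0.156  0.006] sd mz 0.018 J6t 0.0 tcp [513.97  19.49 166.23]
```

Call:
carry_out --steps '[[[0.02, -0.045, 0, 0, 0, 0], [0.04, -0.09, 0, 0, 0, 0], [0.04, -0.09, 0, 0, 0, 0]]]'

```text
time_s: 24.65
tcp_pos: [0.5144, 0.0186, 0.1663]
ee_rot: [[-0.425, 0.0, -0.905], [0.905, -0.0, -0.425], [-0.0, -1.0, -0.0]]
wrist_force: [-0.7, -0.4, 0.2]
gripper_width: 0.005
```

Run:
```python
from h import *
c=state(3)
d={n:cap(n) for n in("scene","side","wrist")}
save(d['scene'],'s9.png',(240,210,340,310),6)
save(d['side'],'d9.png',(330,200,420,290),6)
save(d['wrist'],'w9.png',(220,180,420,340),4)
```

```text
t 24.8 grip 0.009 J [20.16, 13.14, -18.04, -0.0, -58.82, -85.02]
F [0.03 0.07 0.25] M [ 0.097 -0.144 -0.028] sd mz 0.014 J6t 0.0 tcp [514.37  18.6  166.24]
```

View pics/s9.png

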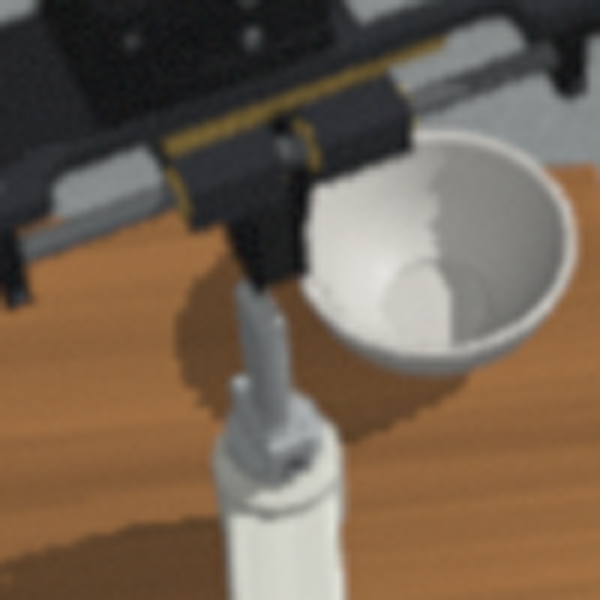

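View pics/w9.png

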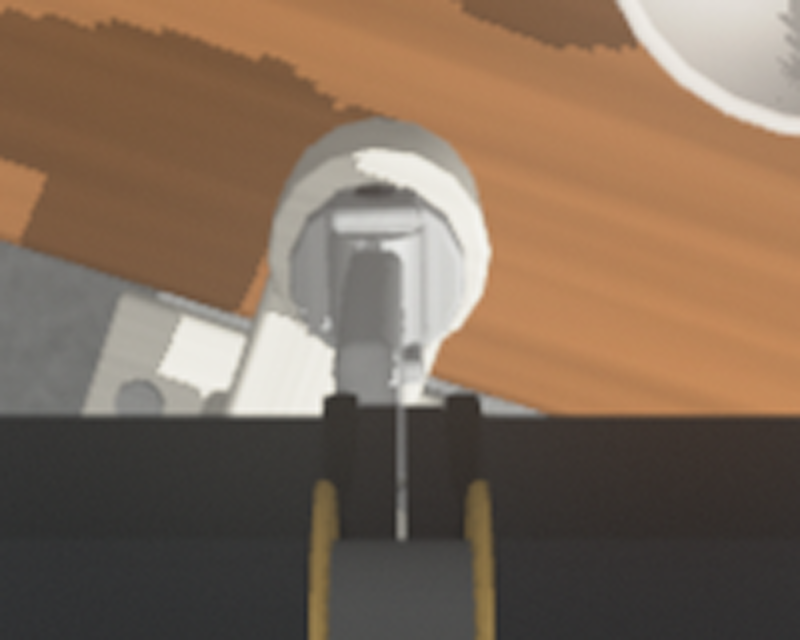

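Run:
```python
from h import *
print(r.tcp_to_tips)
S=cap('scene');D=cap('side');s=sense();E=s['ee_rot'];t=s['tcp_pos']
off=lambda c,P,o:((proj(c,P)-o+.5)*6).round(0).tolist()
for c,o in((S,[240,210]),(D,[330,200])):
    print('tcp,tips,grasp',off(c,[t,t+E[:,1]*.014,t-E[:,1]*.005],o),'tip',off(c,[[.5165,.0145,.165],[.5165,.0145,.098]],o))
    # tip with pad width
    print('finger tip corners',off(c,[t+E[:,1]*.014+a*.0095*E[:,2] for a in(1,-1)],o))
```

```text
0.014
tcp,tips,grasp [[278.0, 297.0], [281.0, 324.0], [277.0, 287.0]] tip [[265.0, 305.0], [278.0, 428.0]]
finger tip corners [[269.0, 301.0], [293.0, 346.0]]
tcp,tips,grasp [[225.0, 244.0], [222.0, 271.0], [227.0, 234.0]] tip [[236.0, 253.0], [217.0, 378.0]]
finger tip corners [[202.0, 285.0], [240.0, 256.0]]
```

View pics/d9.png

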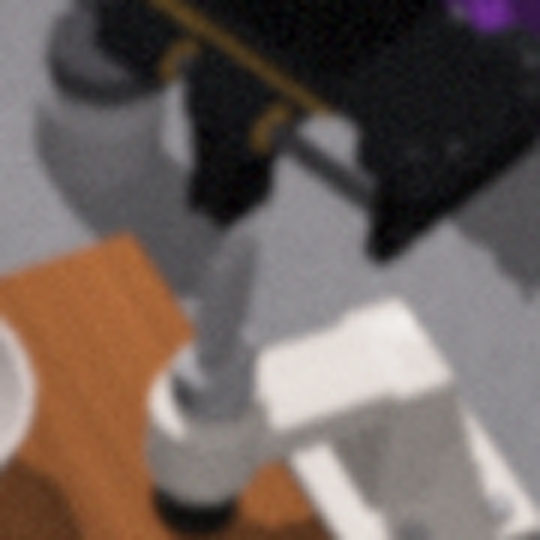

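Run:
```python
from h import *
import pickle
d=pickle.load(open('c3.pkl','rb'))
t=np.array([.5171,.0142,.1988]);x=np.array([-.6436,-.7653,0]);z=np.array([.7653,-.6436,0])
for n,o,k in(('scene',[220,180],4),('side',[310,170],5)):
    for tip in(.014,0,-.005,-.014):
        print(n,tip,((proj(d[n],[t+s*x*.0435-np.array([0,0,tip])+a*.0095*z for s in(1,-1) for a in (1,-1)])-o+.5)*k).round(0).tolist())
```

```text
scene 0.014 [[168.0, 263.0], [197.0, 237.0], [313.0, 362.0], [341.0, 335.0]]
scene 0 [[165.0, 244.0], [194.0, 218.0], [311.0, 344.0], [340.0, 316.0]]
scene -0.005 [[164.0, 237.0], [193.0, 211.0], [311.0, 337.0], [339.0, 309.0]]
scene -0.014 [[162.0, 224.0], [191.0, 198.0], [310.0, 324.0], [339.0, 297.0]]
side 0.014 [[292.0, 414.0], [245.0, 399.0], [358.0, 262.0], [314.0, 249.0]]
side 0 [[295.0, 390.0], [248.0, 375.0], [362.0, 239.0], [317.0, 225.0]]
side -0.005 [[297.0, 382.0], [249.0, 367.0], [363.0, 230.0], [318.0, 217.0]]
side -0.014 [[299.0, 366.0], [251.0, 352.0], [366.0, 214.0], [321.0, 201.0]]
```

The closed finger is passing above the lever. The scene and side images put the fingertips about 14 mm behind the TCP, not ahead of it. I'll back off, lower by that amount and push again.

Call:
carry_out --steps '[[[-0.6, 1.3, 0, 0, 0, 0], [-1.18, 2.54, 0, 0, 0, 0], [-1.18, 2.54, 0, 0, 0, 0], [-1.18, 2.54, -1.5, 0, 0, 0], [-1.18, 2.54, -2.8, 0, 0, 0], [-1.18, 2.54, -2.8, 0, 0, 0], [-1.0, 2.1, -2.8, 0, 0, 0], [-0.76, 1.63, -2.8, 0, 0, 0], [-0.76, 1.63, -2.8, 0, 0, 0]]]'

```text
time_s: 26.18
tcp_pos: [0.5072, 0.0345, 0.1385]
ee_rot: [[-0.424, 0.001, -0.906], [0.906, 0.0, -0.424], [-0.0, -1.0, -0.001]]
wrist_force: [-0.1, 0.1, 0.0]
gripper_width: 0.004
```

Run:
```python
from h import *
c=state(4)
d={n:cap(n) for n in("scene","side")}
save(d['scene'],'s10.png',(240,210,340,310),6)
```

```text
t 26.375 grip 0.0035 J [22.27, 14.14, -21.19, -0.0, -54.65, -87.13]
F [ 0.08 -0.16 -0.07] M [ 0.073 -0.125  0.005] sd mz 0.038 J6t 0.002 tcp [506.9   34.79 138.44]
```

View pics/s10.png

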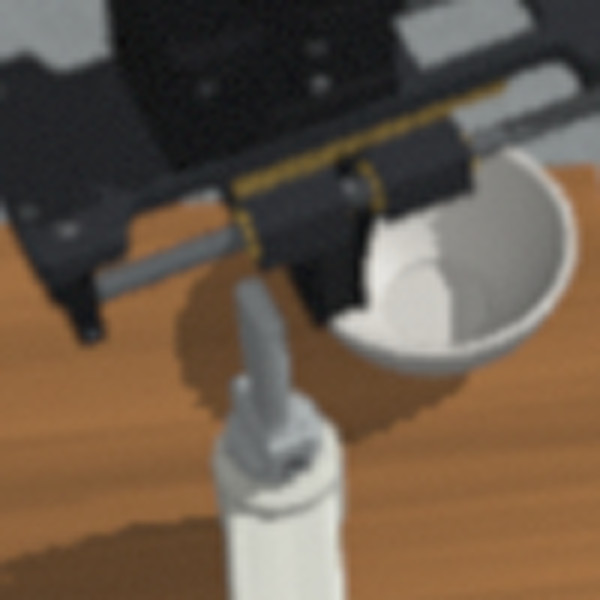

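Call:
carry_out --steps '[[[0.08, -0.18, 0, 0, 0, 0], [0.13, -0.27, 0, 0, 0, 0], [0.13, -0.27, 0, 0, 0, 0]]]'

```text
time_s: 26.85
tcp_pos: [0.5081, 0.0321, 0.1382]
ee_rot: [[-0.425, -0.0, -0.905], [0.905, -0.0, -0.425], [-0.0, -1.0, 0.0]]
wrist_force: [-0.2, 0.7, -0.2]
gripper_width: 0.006
```

Call:
carry_out --steps '[[[0.02, -0.045, 0, 0, 0, 0], [0.04, -0.09, 0, 0, 0, 0]]]'

```text
time_s: 27.1
tcp_pos: [0.5085, 0.0313, 0.1382]
ee_rot: [[-0.425, -0.0, -0.905], [0.905, -0.0, -0.425], [0.0, -1.0, 0.0]]
wrist_force: [-0.2, 0.1, -0.3]
gripper_width: 0.004
```

Call:
carry_out --steps '[[[0.02, -0.045, 0, 0, 0, 0], [0.04, -0.09, 0, 0, 0, 0]]]'

```text
time_s: 27.35
tcp_pos: [0.5089, 0.0304, 0.1383]
ee_rot: [[-0.425, 0.0, -0.905], [0.905, 0.0, -0.425], [-0.0, -1.0, -0.0]]
wrist_force: [0.1, 0.3, -0.3]
gripper_width: 0.007
```

Call:
carry_out --steps '[[[0.02, -0.045, 0, 0, 0, 0], [0.04, -0.09, 0, 0, 0, 0]]]'

```text
time_s: 27.6
tcp_pos: [0.5093, 0.0295, 0.1382]
ee_rot: [[-0.425, -0.0, -0.905], [0.905, -0.0, -0.425], [0.0, -1.0, 0.0]]
wrist_force: [-0.9, 0.2, -0.3]
gripper_width: 0.005
```

Call:
carry_out --steps '[[[0.02, -0.045, 0, 0, 0, 0], [0.04, -0.09, 0, 0, 0, 0]]]'

```text
time_s: 27.85
tcp_pos: [0.5097, 0.0286, 0.1383]
ee_rot: [[-0.425, 0.0, -0.905], [0.905, -0.0, -0.425], [-0.0, -1.0, 0.0]]
wrist_force: [-0.1, 0.5, 0.3]
gripper_width: 0.004
```

Call:
carry_out --steps '[[[0.02, -0.045, 0, 0, 0, 0], [0.04, -0.09, 0, 0, 0, 0]]]'

```text
time_s: 28.1
tcp_pos: [0.5101, 0.0277, 0.1383]
ee_rot: [[-0.425, -0.0, -0.905], [0.905, -0.0, -0.425], [0.0, -1.0, 0.0]]
wrist_force: [-0.8, -0.1, 0.3]
gripper_width: 0.006
```

Distance is now about 14.6 mm. I'll continue in 1 mm steps.

Call:
carry_out --steps '[[[0.02, -0.045, 0, 0, 0, 0], [0.04, -0.09, 0, 0, 0, 0]]]'

```text
time_s: 28.35
tcp_pos: [0.5105, 0.0268, 0.1383]
ee_rot: [[-0.425, -0.0, -0.905], [0.905, 0.0, -0.425], [0.0, -1.0, -0.0]]
wrist_force: [1.2, 0.7, -0.1]
gripper_width: 0.005
```

Call:
carry_out --steps '[[[0.02, -0.045, 0, 0, 0, 0], [0.04, -0.09, 0, 0, 0, 0]]]'

```text
time_s: 28.6
tcp_pos: [0.5108, 0.0262, 0.1383]
ee_rot: [[-0.425, -0.0, -0.905], [0.905, 0.001, -0.425], [0.001, -1.0, -0.0]]
wrist_force: [-0.1, 1.9, 0.6]
gripper_width: 0.006
```

Call:
carry_out --steps '[[[0.02, -0.045, 0, 0, 0, 0], [0.04, -0.09, 0, 0, 0, 0]]]'

```text
time_s: 28.85
tcp_pos: [0.5113, 0.0251, 0.1383]
ee_rot: [[-0.425, 0.0, -0.905], [0.905, 0.0, -0.425], [0.0, -1.0, -0.0]]
wrist_force: [-1.2, 2.3, 1.3]
gripper_width: 0.005
```

Call:
carry_out --steps '[[[0.02, -0.045, 0, 0, 0, 0], [0.04, -0.09, 0, 0, 0, 0]]]'

```text
time_s: 29.1
tcp_pos: [0.5118, 0.0241, 0.1383]
ee_rot: [[-0.425, 0.0, -0.905], [0.905, 0.0, -0.425], [-0.0, -1.0, -0.0]]
wrist_force: [-1.1, 2.9, 0.6]
gripper_width: 0.007
```

Run:
```python
from h import *
c=state(4)
```

```text
t 29.3 grip 0.0055 J [20.87, 14.55, -20.63, 0.01, -54.81, -85.73]
F [-0.56  2.    0.79] M [0.628 0.06  0.031] sd mz 0.037 J6t -0.016 tcp [511.8   24.11 138.33]
```

Call:
carry_out --steps '[[[0.04, -0.09, 0, 0, 0, 0], [0.08, -0.18, 0, 0, 0, 0]]]'

```text
time_s: 29.55
tcp_pos: [0.5126, 0.0223, 0.1383]
ee_rot: [[-0.425, 0.0, -0.905], [0.905, 0.0, -0.425], [-0.0, -1.0, -0.0]]
wrist_force: [-0.6, 2.4, 1.4]
gripper_width: 0.003
```

Call:
carry_out --steps '[[[0.04, -0.09, 0, 0, 0, 0], [0.08, -0.18, 0, 0, 0, 0], [0.12, -0.27, 0, 0, 0, 0]]]'

```text
time_s: 29.92
tcp_pos: [0.5138, 0.0196, 0.1383]
ee_rot: [[-0.425, 0.0, -0.905], [0.905, 0.0, -0.425], [-0.0, -1.0, -0.0]]
wrist_force: [-0.3, 2.0, 1.8]
gripper_width: 0.004
```

Run:
```python
from h import *
c=state(4)
d={n:cap(n) for n in("scene","side")}
save(d['scene'],'s11.png',(240,210,340,310),6)
```

```text
t 30.125 grip 0.0081 J [20.29, 14.72, -20.39, 0.01, -54.87, -85.16]
F [0.27 2.21 0.62] M [ 0.638 -0.082  0.026] sd mz 0.017 J6t -0.015 tcp [513.81  19.54 138.27]
```

View pics/s11.png

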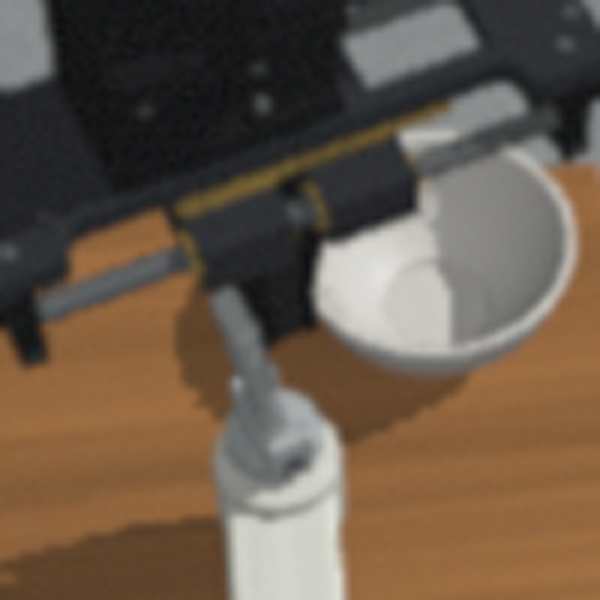

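Call:
carry_out --steps '[[[0.13, -0.27, -0.2, 0, 0, 0], [0.33, -0.7, -0.47, 0, 0, 0], [0.53, -1.13, -0.6, 0, 0, 0], [0.73, -1.56, -0.77, 0, 0, 0], [0.92, -1.97, -1.0, 0, 0, 0], [1.1, -2.36, -1.27, 0, 0, 0], [1.26, -2.71, -1.58, 0, 0, 0], [1.42, -3.04, -1.92, 0, 0, 0], [1.42, -3.04, -1.92, 0, 0, 0]]]'

```text
time_s: 31.35
tcp_pos: [0.5277, -0.0111, 0.1186]
ee_rot: [[-0.424, -0.001, -0.906], [0.906, -0.0, -0.424], [0.0, -1.0, 0.001]]
wrist_force: [0.9, 0.2, 0.4]
gripper_width: 0.007
```

Run:
```python
from h import *
c=state(4)
d={n:cap(n) for n in("scene","side")}
save(d['scene'],'s12.png',(220,210,340,330),5)
save(d['side'],'d12.png',(330,190,430,290),6)
```

```text
t 31.55 grip 0.0002 J [16.45, 17.24, -20.04, -0.02, -52.81, -81.31]
F [ 0.14  0.09 -0.01] M [ 0.073 -0.128  0.008] sd mz 0.031 J6t 0.0 tcp [527.26 -10.98 118.49]
```

View pics/s12.png

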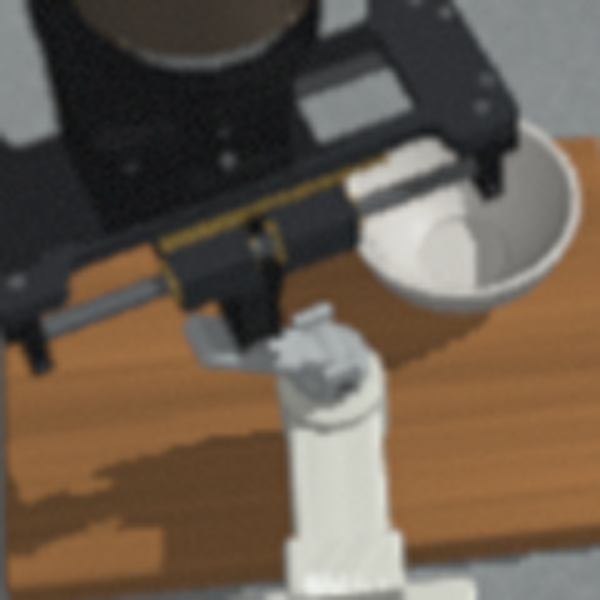

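View pics/d12.png

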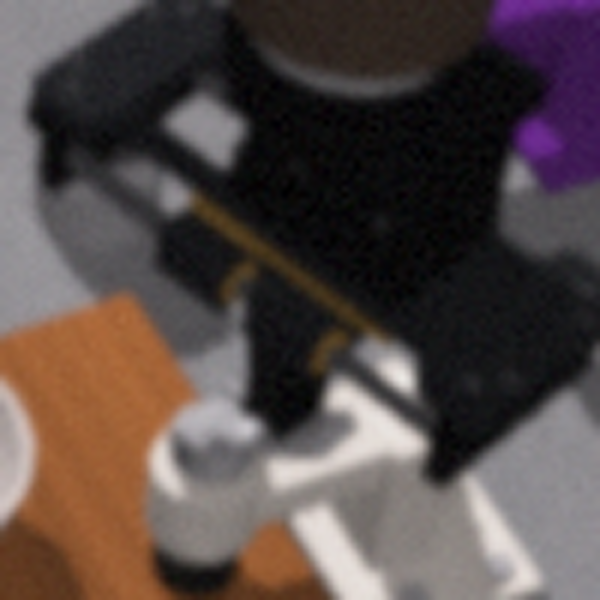

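Run:
```python
from h import *
S=cap('scene');D=cap('side')
u=np.array([np.cos(np.radians(-65)),np.sin(np.radians(-65)),0]);h=np.array([.516,.0145,.0985])
for f in (.8,1,1.2,1.35,1.5,1.57):
    P=h+.067*(np.sin(f)*u+np.array([0,0,np.cos(f)]))
    print(f,((proj(S,P)-[220,210]+.5)*5).round(0),((proj(D,P)-[330,190]+.5)*6).round(0))
```

```text
0.8 [[204. 331.]] [[334. 433.]]
1 [[186. 355.]] [[348. 467.]]
1.2 [[174. 379.]] [[357. 500.]]
1.35 [[169. 396.]] [[360. 522.]]
1.5 [[169. 412.]] [[360. 542.]]
1.57 [[170. 419.]] [[358. 551.]]
```

Call:
carry_out --steps '[[[0.14, -0.29, -0.32, 0, 0, 0], [0.26, -0.55, -0.73, 0, 0, 0], [0.36, -0.78, -1.17, 0, 0, 0], [0.45, -0.96, -1.63, 0, 0, 0], [0.51, -1.1, -2.1, 0, 0, 0], [0.51, -1.1, -2.1, 0, 0, 0]]]'

```text
time_s: 32.5
tcp_pos: [0.5327, -0.022, 0.0974]
ee_rot: [[-0.424, -0.001, -0.905], [0.905, 0.0, -0.424], [0.0, -1.0, 0.001]]
wrist_force: [-0.5, -0.5, -0.1]
gripper_width: 0.006
```

Run:
```python
from h import *
c=state(4)
d={n:cap(n) for n in("scene","side")}
save(d['scene'],'s13.png',(220,210,340,330),5)
```

```text
t 32.7 grip 0.0034 J [15.1, 19.14, -20.76, -0.04, -50.17, -79.95]
F [-0.01 -0.22 -0.  ] M [ 0.079 -0.151  0.004] sd mz 0.016 J6t 0.001 tcp [532.36 -21.75  97.46]
```

View pics/s13.png

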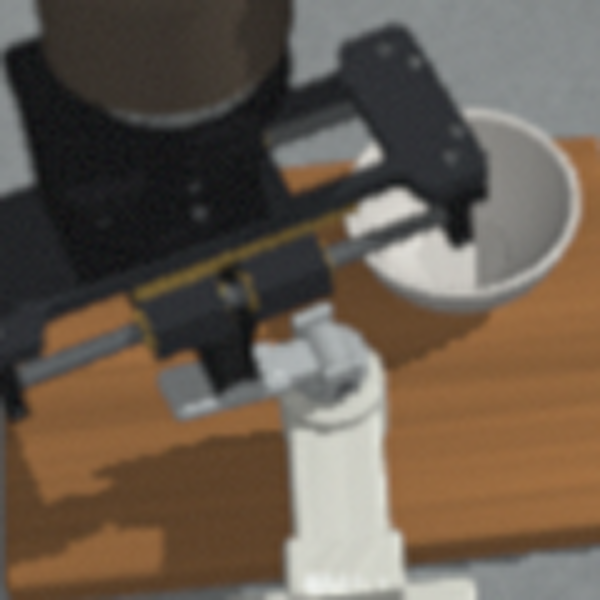

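Call:
carry_out --steps '[[[0.02, -0.04, -0.15, 0, 0, 0], [0.04, -0.09, -0.3, 0, 0, 0], [0.04, -0.09, -0.3, 0, 0, 0]]]'

```text
time_s: 33.17
tcp_pos: [0.5334, -0.0226, 0.0951]
ee_rot: [[-0.425, 0.0, -0.905], [0.905, 0.0, -0.425], [0.0, -1.0, -0.0]]
wrist_force: [-0.8, 0.8, 1.0]
gripper_width: 0.004
```

Call:
carry_out --steps '[[[0, 0, -0.1, 0, 0, 0], [0, 0, -0.15, 0, 0, 0]]]'

```text
time_s: 33.42
tcp_pos: [0.5336, -0.0228, 0.0937]
ee_rot: [[-0.425, 0.0, -0.905], [0.905, -0.0, -0.425], [-0.0, -1.0, -0.0]]
wrist_force: [-0.1, -0.1, 1.6]
gripper_width: 0.007
```

Call:
carry_out --steps '[[[0, 0, -0.1, 0, 0, 0], [0, 0, -0.1, 0, 0, 0]]]'

```text
time_s: 33.67
tcp_pos: [0.5336, -0.0229, 0.0926]
ee_rot: [[-0.425, 0.0, -0.905], [0.905, -0.0, -0.425], [-0.0, -1.0, -0.0]]
wrist_force: [0.3, -1.1, 2.3]
gripper_width: 0.004
```

Run:
```python
from h import *
c=state(4)
d={n:cap(n) for n in("scene","side")}
save(d['scene'],'s14.png',(220,210,340,330),5)
```

```text
t 33.875 grip 0.0034 J [14.97, 19.55, -21.02, 0.01, -49.42, -79.84]
F [ 0.88 -1.05  2.5 ] M [-0.316 -0.283 -0.006] sd mz 0.017 J6t 0.001 tcp [533.54 -22.84  92.62]
```

View pics/s14.png

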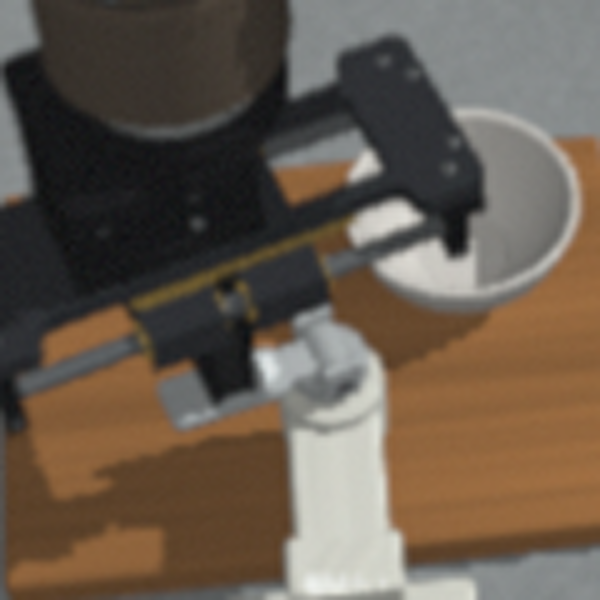

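Call:
carry_out --steps '[[[0, 0, -0.06, 0, 0, 0], [0, 0, -0.1, 0, 0, 0]]]'

```text
time_s: 34.22
tcp_pos: [0.5335, -0.0227, 0.0916]
ee_rot: [[-0.425, 0.0, -0.905], [0.905, -0.0, -0.425], [-0.0, -1.0, -0.0]]
wrist_force: [1.5, -0.9, 2.3]
gripper_width: 0.002
```

Call:
carry_out --steps '[[[0, 0, -0.06, 0, 0, 0], [0, 0, -0.1, 0, 0, 0]]]'

```text
time_s: 34.48
tcp_pos: [0.5334, -0.0227, 0.0905]
ee_rot: [[-0.425, 0.0, -0.905], [0.905, -0.0, -0.425], [-0.0, -1.0, -0.0]]
wrist_force: [1.2, -1.2, 2.8]
gripper_width: 0.006
```

Call:
carry_out --steps '[[[0, 0, -0.06, 0, 0, 0], [0, 0, -0.1, 0, 0, 0]]]'

```text
time_s: 34.72
tcp_pos: [0.5334, -0.0227, 0.0895]
ee_rot: [[-0.425, 0.0, -0.905], [0.905, -0.0, -0.425], [-0.0, -1.0, 0.0]]
wrist_force: [1.0, -1.9, 2.8]
gripper_width: 0.002
```

Call:
carry_out --steps '[[[0, 0, -0.05, 0, 0, 0], [0, 0, -0.05, 0, 0, 0]]]'

```text
time_s: 34.98
tcp_pos: [0.5334, -0.0227, 0.0891]
ee_rot: [[-0.425, 0.0, -0.905], [0.905, -0.0, -0.425], [-0.0, -1.0, -0.0]]
wrist_force: [1.1, -2.5, 2.3]
gripper_width: 0.002
```

Call:
carry_out --steps '[[[0, 0, -0.05, 0, 0, 0], [0, 0, -0.08, 0, 0, 0]]]'

```text
time_s: 35.22
tcp_pos: [0.5338, -0.0228, 0.0888]
ee_rot: [[-0.425, 0.001, -0.905], [0.905, -0.0, -0.425], [-0.001, -1.0, -0.001]]
wrist_force: [-0.0, -1.5, 6.3]
gripper_width: 0.006
```

Call:
carry_out --steps '[[[0, 0, -0.05, 0, 0, 0], [0, 0, -0.08, 0, 0, 0]]]'

```text
time_s: 35.48
tcp_pos: [0.5341, -0.0228, 0.0886]
ee_rot: [[-0.426, 0.002, -0.905], [0.905, -0.0, -0.426], [-0.001, -1.0, -0.001]]
wrist_force: [-0.2, -2.2, 8.7]
gripper_width: 0.005
```

Call:
carry_out --steps '[[[0, 0, -0.05, 0, 0, 0], [0, 0, -0.08, 0, 0, 0]]]'

```text
time_s: 35.72
tcp_pos: [0.5344, -0.0228, 0.0884]
ee_rot: [[-0.426, 0.003, -0.905], [0.905, -0.0, -0.426], [-0.002, -1.0, -0.002]]
wrist_force: [-1.0, -1.7, 11.5]
gripper_width: 0.003
```

Run:
```python
from h import *
c=state(3)
d={n:cap(n) for n in("scene","side")}
save(d['scene'],'s15.png',(220,210,340,330),5)
save(d['side'],'d15.png',(330,190,430,290),6)
```

```text
t 35.875 grip 0.0056 J [14.98, 19.86, -21.31, 0.08, -48.7, -79.83]
F [-0.88 -1.83 10.41] M [-0.588  0.096  0.042] sd mz 0.021 J6t -0.026 tcp [534.41 -22.81  88.41]
```

View pics/s15.png

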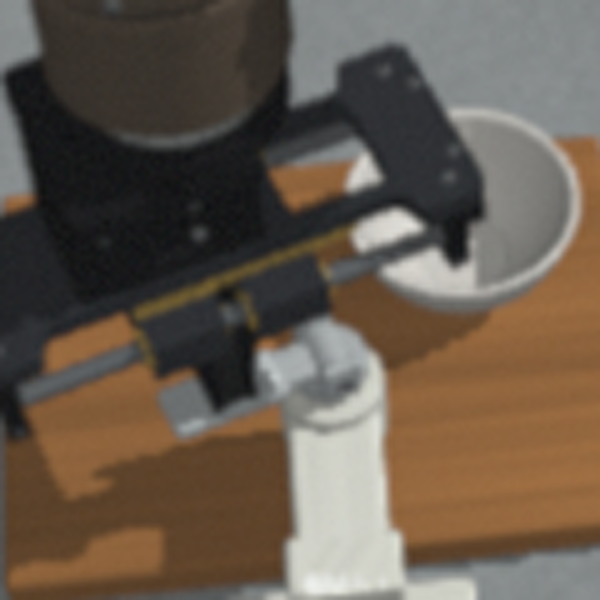

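View pics/d15.png

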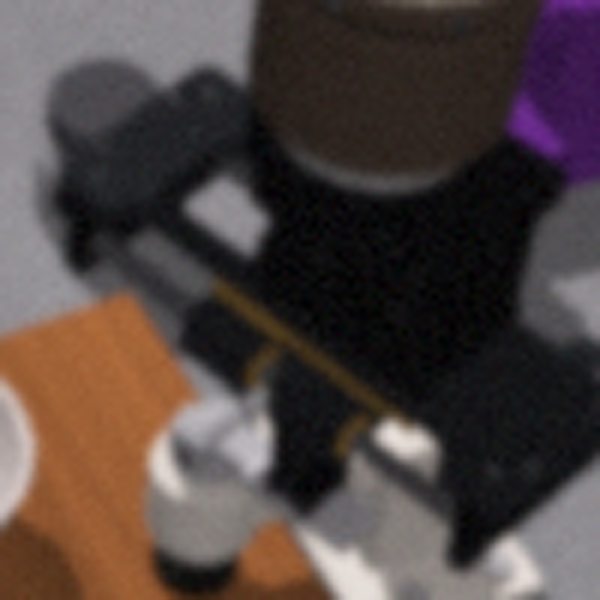

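Call:
carry_out --steps '[[[0, 0, 1, 0, 0, 0], [0, 0, 3, 0, 0, 0], [0, 0, 6, 0, 0, 0], [0, 0, 10, 0, 0, 0], [-3, 0, 14, 0, 0, 0], [-6, 3, 16, 0, 0, 0], [-6, 6, 16, 0, 0, 0], [-6, 10, 16, 0, 0, 0], [-6, 14, 16, 0, 0, 0], [-6, 14, 16, 0, 0, 0], [-6, 14, 16, 0, 0, 0]]]'

```text
time_s: 37.35
tcp_pos: [0.4726, 0.1173, 0.246]
ee_rot: [[-0.425, -0.002, -0.905], [0.905, -0.0, -0.425], [0.001, -1.0, 0.002]]
wrist_force: [-0.3, -0.7, -0.7]
gripper_width: 0.007
```

Run:
```python
from h import *
import pickle
c=state(3)
d={n:cap(n) for n in("scene","side","wrist")}
pickle.dump(d,open('c16.pkl','wb'))
save(d['scene'],'s16.png',(220,210,340,330),5)
save(d['side'],'d16.png',(330,190,430,290),6)
save(d['wrist'],'w16.png')
u=np.array([np.cos(np.radians(-65)),np.sin(np.radians(-65)),0]);h=np.array([.516,.0145,.0985])
for f in (1.2,1.35,1.5,1.57):
    P=h+.067*(np.sin(f)*u+np.array([0,0,np.cos(f)]))
    print(f,((proj(d['scene'],P)-[220,210]+.5)*5).round(0),((proj(d['side'],P)-[330,190]+.5)*6).round(0))
```

```text
t 37.5 grip 0.0017 J [32.97, 6.71, -13.99, -0.02, -69.34, -97.9]
F [ 0.45  0.15 -0.26] M [ 0.051 -0.115 -0.014] sd mz 0.013 J6t 0.001 tcp [472.96 116.7  246.32]
1.2 [[174. 379.]] [[357. 500.]]
1.35 [[169. 396.]] [[360. 522.]]
1.5 [[169. 412.]] [[360. 542.]]
1.57 [[170. 419.]] [[358. 551.]]
```

View pics/s16.png

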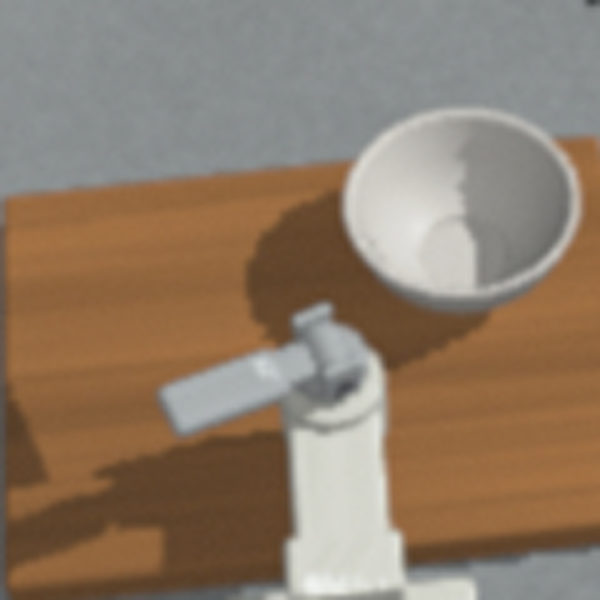

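View pics/d16.png

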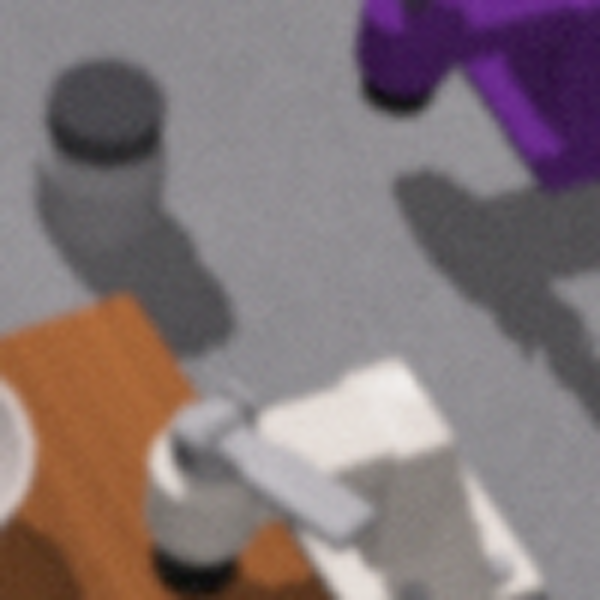

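View pics/w16.png

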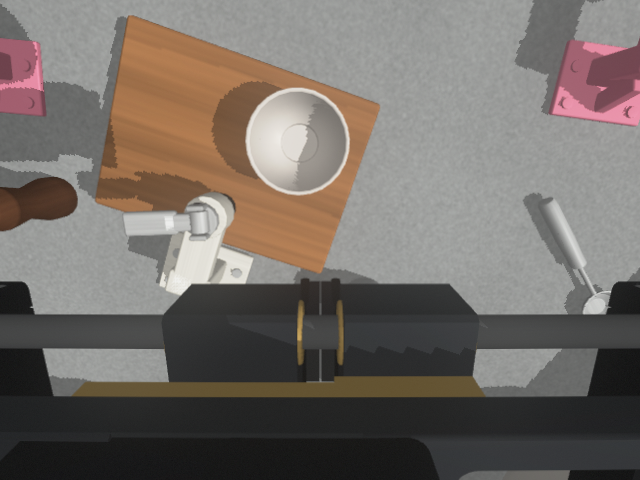

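Run:
```python
from h import *
import pickle
d=pickle.load(open('c16.pkl','rb'))
u=np.array([np.cos(np.radians(-65)),np.sin(np.radians(-65)),0]);p=np.array([-u[1],u[0],0]);h=np.array([.5165,.0145,.0985])
def model(f):
    a=np.sin(f)*u+np.array([0,0,np.cos(f)]); n=-np.cos(f)*u+np.array([0,0,np.sin(f)])
    return [h+r_*a+s*.011*p+t*.0045*n for r_,s,t in((.019,1,1),(.067,1,1),(.067,-1,1),(.019,-1,1),(.067,1,-1),(.067,-1,-1))]
for n,box,k in(('scene',(245,265,305,310),12),('side',(355,250,400,285),16),('wrist',(110,180,250,250),5)):
    c=d[n];x0,y0,x1,y1=box
    outs=[]
    for f in(1.35,1.5):
        im=cv2.resize(c['image'][y0:y1,x0:x1,::-1],None,fx=k*.55,fy=k*.55,interpolation=cv2.INTER_CUBIC)
        q=((proj(c,model(f))-[x0,y0]+.5)*k*.55).astype(int)
        cv2.polylines(im,[q[:4]],True,(0,0,255),1);cv2.polylines(im,[q[[1,4,5,2]]],True,(255,0,0),1);outs.append(im)
    cv2.imwrite('pics/m_%s.png'%n,np.hstack(outs))
# board/bowl shift check
d0=pickle.load(open('c0.pkl','rb'))
for n in('scene','side'):
    a=d0[n]['image'].astype(int);b=d[n]['image'].astype(int);m=(abs(a-b).sum(2)>60).astype(np.uint8)*255
    cv2.imwrite('pics/diff_%s.png'%n,m)
```

```text
(no output)
```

View pics/m_scene.png

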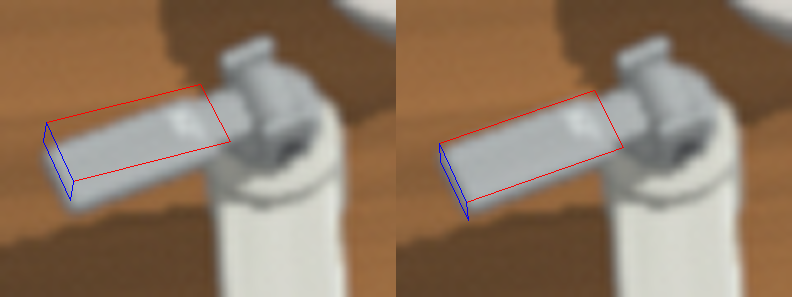

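View pics/m_side.png

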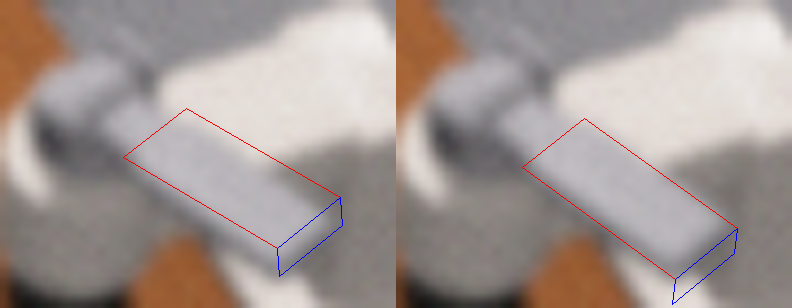

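View pics/m_wrist.png

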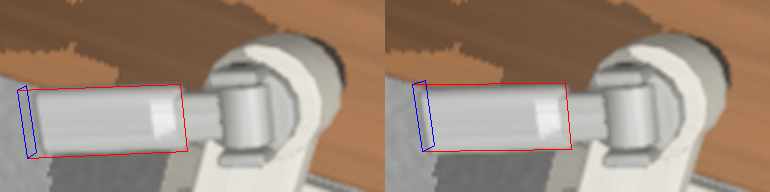

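View pics/diff_scene.png

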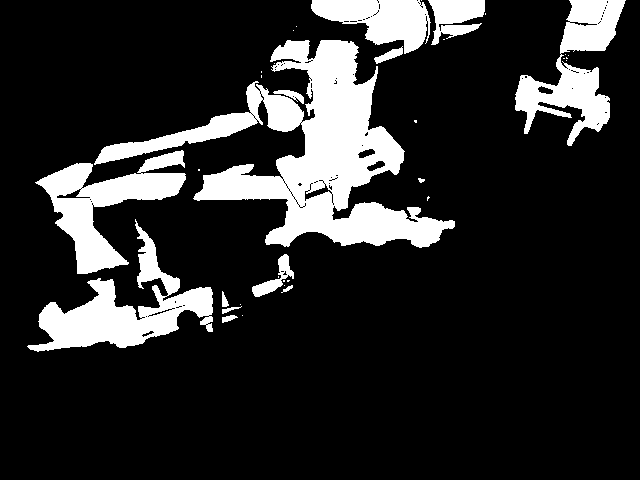

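View pics/diff_side.png

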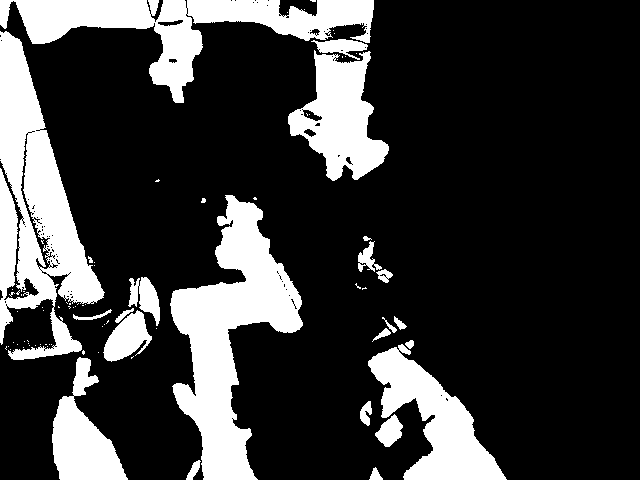

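```bash
python3 -c "
from station import ticket
print(ticket.finish_job())"
```

```text
the job is handed in; nothing more can be done
None
```

I screwed the white bracket's bolt down until it was snug, folded the lever down onto its stop, and handed the job in at about 37.5 s. No verdict came back.

- **Tightening:** I gripped the upright lever and turned it about 2.08 rad clockwise. Free turning took about 0.12 N m, and the torque began to climb at about 1.75 rad. I stopped at a held 0.21 N m: 0.214 from the joint 6 torque and 0.204 from the wrist moment, which is noisier. When I let go, the bolt sprang back about 0.08 rad.
- **Folding:** I pushed the lever down with the closed fingers at 2 to 3 N until it met its stop. There the push rose to about 10 to 11 N, and I backed off clear.
- **Last checks:**
  - In the scene picture the lever matches a fold of 1.5 rad. In the side picture its slope matches, but it sits a few pixels off.
  - The lever's heading did not change during the fold.
  - Comparing pictures from before and after shows no change at the board, bowl, tin or ladle beyond the arm and shadows. Part of the area toward the mill is shadowed, so that corner is less certain.
  - The forces read near zero with the arm clear.
- **What disagreed:** In the pictures the fingertips sit about 14 mm behind the TCP, not 14 mm ahead as stated. My first push therefore passed above the lever without touching it, and I corrected the height. The same offset meant the turning grip held only about the top 15 mm of the lever, but the grip opening stayed steady at about 9 mm throughout the turn.

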